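# Load the pocket carrier and lock it with the T-bolt

### The job

Put the two loose black modules into the two empty pockets of the carrier, one in each, right way up and fully down, leaving the module that is already loaded in its pocket. Only then lock the carrier: lift the steel T-bolt out of its stand, pass its crossbar down through the slot in the carrier's plate until the collar rests on the plate, turn it a quarter turn so that the crossbar lies across the slot and cannot lift out, and let go. Do not push the screwdriver, tape roll and bracket about.

Things in the scene. Friction and masses are not known exactly. Their poses are not given: they have to be found in the camera images.
- carrier: Fixed fixture: a square off-white plate, 190 x 190 mm and 12 mm thick, on four blue posts over a copper-coloured base plate (210 x 210 x 8 mm). Three pockets and one narrow slot are in its four quarters; one pocket is already loaded, which one varies. Origin: centre of its underside, on the bench; z up; the plate's top is 50 mm above the origin, the pocket floors 38 mm. Pockets and slot are long along its x axis.
- pocket0 (a point): Centre of the floor of pocket 0 of the carrier, with the carrier's axes. The pocket is 75 mm (carrier x) by 45 mm (carrier y) and 12 mm deep. It lies at carrier x -47.5, y +47.5 mm.
- pocket1 (a point): Centre of the floor of pocket 1 of the carrier, with the carrier's axes. The pocket is 75 mm (carrier x) by 45 mm (carrier y) and 12 mm deep. It lies at carrier x +47.5, y +47.5 mm.
- pocket2 (a point): Centre of the floor of pocket 2 of the carrier, with the carrier's axes. The pocket is 75 mm (carrier x) by 45 mm (carrier y) and 12 mm deep. It lies at carrier x +47.5, y -47.5 mm.
- slot (a point): Centre of the slot's mouth, level with the plate's top, with the carrier's axes, at carrier x -47.5, y -47.5 mm. The slot goes right through the 12 mm plate and is 52 mm long (carrier x) and 16 mm wide (carrier y); below it is free space 30 mm high.
- module_a: Black plastic electronics module, a plain block 70 (its x) by 40 (its y) by 30 mm high with low fins and a pale connector on top (these stand under 2 mm proud); about 0.13 kg. Origin: centre of its underside; z up. Starts loose on the bench on the robot's left (+y), nearer the robot.
- module_b: Black plastic electronics module, a plain block 70 (its x) by 40 (its y) by 30 mm high with low fins and a pale connector on top (these stand under 2 mm proud); about 0.13 kg. Origin: centre of its underside; z up. Starts loose on the bench on the robot's left (+y), farther from the robot.
- module_c: Black plastic electronics module, a plain block 70 (its x) by 40 (its y) by 30 mm high with low fins and a pale connector on top (these stand under 2 mm proud); about 0.13 kg. Origin: centre of its underside; z up. Starts already seated in one of the three pockets: leave it there.
- tbolt: Steel T-bolt, 70 mm tall, 0.24 kg, upright in its stand. Origin: centre of the underside of its round collar (44 mm diameter, 6 mm thick); z up. Above the collar a 14 mm stem carries a flat dark handle bar, 64 mm long (its x) by 14 mm thick (its y), from 20 to 44 mm above the origin. Below the collar an 11 mm shank carries the crossbar, 46 mm long (its x, parallel to the handle) by 11 x 11 mm, from 15.5 to 26.5 mm below the origin. It may be turned either way.
- stand: Fixed grey block 84 x 56 x 40 mm on the robot's right (-y), with a through well 56 mm (its x) by 20 mm (its y) in which the T-bolt's crossbar hangs, the collar lying on its top. Origin: centre of its underside.
- screwdriver: Loose screwdriver, 200 mm long, lying on the bench beyond the stand; bystander. Origin near its middle.
- tape: Loose cardboard-brown tape roll, 100 mm diameter, 25 mm high; bystander beyond the loose modules. Origin: centre of its underside.
- brackets: Loose aluminium angle bracket, 90 x 60 x 44 mm; bystander on the far left. Origin: centre of its underside.
Not all that is in view belongs to the job. What is shaped like the module_b but green or turquoise is not meant.

How it is judged:
On the way, in this order (a step that is already met when the one before it is completed fails the run):
1. each of the three pockets holds one module, fully down (((horizontal distance between module_a and pocket0 below 0.007 m and z of module_a in the frame of pocket0 between -0.003 and 0.003 m and angle between module_a's own z axis and vertical below 0.08 rad) or (horizontal distance between module_b and pocket0 below 0.007 m and z of module_b in the frame of pocket0 between -0.003 and 0.003 m and angle between module_b's own z axis and vertical below 0.08 rad) or (horizontal distance between module_c and pocket0 below 0.007 m and z of module_c in the frame of pocket0 between -0.003 and 0.003 m and angle between module_c's own z axis and vertical below 0.08 rad)) and ((horizontal distance between module_a and pocket1 below 0.007 m and z of module_a in the frame of pocket1 between -0.003 and 0.003 m and angle between module_a's own z axis and vertical below 0.08 rad) or (horizontal distance between module_b and pocket1 below 0.007 m and z of module_b in the frame of pocket1 between -0.003 and 0.003 m and angle between module_b's own z axis and vertical below 0.08 rad) or (horizontal distance between module_c and pocket1 below 0.007 m and z of module_c in the frame of pocket1 between -0.003 and 0.003 m and angle between module_c's own z axis and vertical below 0.08 rad)) and ((horizontal distance between module_a and pocket2 below 0.007 m and z of module_a in the frame of pocket2 between -0.003 and 0.003 m and angle between module_a's own z axis and vertical below 0.08 rad) or (horizontal distance between module_b and pocket2 below 0.007 m and z of module_b in the frame of pocket2 between -0.003 and 0.003 m and angle between module_b's own z axis and vertical below 0.08 rad) or (horizontal distance between module_c and pocket2 below 0.007 m and z of module_c in the frame of pocket2 between -0.003 and 0.003 m and angle between module_c's own z axis and vertical below 0.08 rad))), for 0.2 s.
2. the T-bolt is through the carrier's slot, its collar on the plate (horizontal distance between tbolt and slot below 0.02 m and z of tbolt in the frame of slot between -0.004 and 0.004 m and angle between tbolt's own z axis and vertical below 0.1 rad), for 0.2 s.
At the end, for the whole second after the job is handed in: Each pocket holds one upright module (within 7 mm of centre, 3 mm of the floor, 0.08 rad); the T-bolt is upright in the slot (within 20 mm of its centre, 0.1 rad), collar within 4 mm of the plate, crossbar at least 1.22 rad off the slot; all at rest (all of step 1 and all of step 2 and angle between the x axis of tbolt and the x axis of carrier, either way round above 1.22 rad and linear speed of each of module_a, module_b, module_c, tbolt below 0.02 m/s); the robot touches nothing.
It fails at once if the module that was already loaded is moved more than 20 mm (distance of module_c from where it was at the start of the episode above 0.02 m).
It fails at once if the screwdriver is pushed more than 30 mm (distance of screwdriver from where it was at the start of the episode above 0.03 m).
It fails at once if the tape roll is pushed more than 30 mm (distance of tape from where it was at the start of the episode above 0.03 m).
It fails at once if the bracket is pushed more than 30 mm (distance of brackets from where it was at the start of the episode above 0.03 m).
It also fails if it takes over 64 s, if anything falls off the work surface, if the arm or the gripper's body presses on something with over 40 N, if the wrist force passes 120 N, or if a joint passes its speed limit or range.

### The arm

A 6-joint arm with a two-finger parallel gripper is mounted at the origin on the work surface. World frame = base frame: x ahead of the robot, y to its left, z up, the work surface at z = 0. Lengths are in m, angles in rad, forces in N, time in s.
With the tool pointing down it reaches from about 0.4 to 0.825 m from the base axis. Payload 7 kg.
Tool frame: the origin (TCP) lies at the very end of the fingers, on their centre line; the grasp point (between the pads) lies 19 mm behind it (r.grip_depth is the distance from the TCP to the grasp point, in m); y points along the fingers, x is the direction in which the jaws open and shut, and the axes are right-handed (so a half turn about y gives the same grasp; the last joint's range is limited). The gripper opens to 85 mm and grips with 20 to 120 N. Pads are 22 mm wide; open, the fingers measure 114 mm over their backs; the gripper's body (76 mm by 85 mm) begins 54 mm behind the grasp point. The pads swing forward as they close: fully open they stand 13 mm farther back than shut.
Start: joints at [1.634, 0.359, 0.012, 0, -1.224, -0.288], TCP at [0.15, 0.658, 0.196] pointing down, gripper open.
Joint ranges: [-3.07, 3.07], [-1.43, 2.12], [-1.02, 1.25], [-3.03, 1.67], [-3.05, -0], [-3.03, 3.03]. Speed limits (rad/s): [2.39, 2.39, 3.01, 3.14, 3.14, 3.14].

### API

Orientations are given as a unit quaternion [x, y, z, w].
In Python, from station import r gives the robot as it stands.
- The arm moves only by the tool apply_moves, never from a script. Its argument "rows" is text: rows parted by semicolons, each of 7 numbers parted by spaces: the shift along the world's x, y, z in mm, then the turn, a rotation vector about the world's x, y, z in rad, then the closure in counts, from 0 (fully open) to 255 (shut). A call has 1 to 5 rows; each row is the pose to reach, as a shift and turn from the pose commanded when the call began; what a row does not reach only later rows make up. A row lasts 1/10 s, in which the tool goes at most 50 mm and 8.59 degrees, less where a joint would pass 70% of its speed; a pose out of reach is approached as far as the arm can. A call with a gripper value outside its range is refused whole. The fingers move at their own pace and stop on an object; "grip_force" is the grip in N (left out, the last holds). Time passes only in rows, so rows that repeat a pose let the fingers close. It gives the time, the measured TCP pose, the force and the opening at its end, in the units of the state.
- r.read_state(): the state, without advancing time (a new reading comes with each control period).
- r.camera(name): name is "scene" or "top" or "wrist"; returns the picture (420x560x3 uint8, red, green, blue); there is no depth.
- r.camera_params(name): a dict with "fx", "fy", "cx", "cy" (pixels), "world_from_camera" (4x4, takes a point from camera to world coordinates). Camera axes: x right, y down, z forward; pixel columns grow to the right and rows downward; lengths in m; the calibration is good to about 2 mm. A picture is of the moment at which its call begins: read the wrist's pose just before it. camera_params takes no time and is no camera call; for the wrist camera it gives the pose at the moment of the call.
- r.sign_off(): hands the job in, once; it reports no verdict.
The state is a dict: "time_s": time; "joints": joint angles; "qd": joint speeds; "joint_torque": joint torques, N m; "ee_pos": TCP position; "ee_rot": TCP orientation; "wrist_force": force on the tool from outside, world axes, zero at the start; "moment": the same for the moment, N m; "finger_gap": finger opening in m.
Only numpy, scipy, OpenCV 4.12 (cv2) and the standard library are available. Lean on these libraries where they do the work, as an engineer would, in place of code of your own. Each camera call takes 0.05 s, during which the arm holds its last target.

## Working session

There is one attempt and no reset: what is moved stays moved. The work goes in short steps, Python scripts to look and compute and a tool call to move; the robot and the scene stay as the last step left them, time stands still between calls to the robot, and variables do not carry over. Pictures are saved under pics/ and viewed, and the job is handed in when it is done.

Besides the shell and the picture viewer there is one more tool, called after ">>>" as a command line: name --argument value ..., lists and objects as JSON in quotes. apply_moves: Moves the arm, as the interface text tells. Its arguments: {"type":"object","properties":{"rows":{"type":"string"},"grip_force":{"type":"number"}},"required":["rows"]}

```bash
mkdir -p pics; ls; python3 - <<'E'
from station import r
import cv2, numpy as np
for n in ["scene","top","wrist"]:
    p=r.camera_params(n); print(n,p["fx"],p["fy"],p["cx"],p["cy"]); print(np.round(np.array(p["world_from_camera"]),3))
    im=r.camera(n); cv2.imwrite(f"pics/{n}0.png",im[:,:,::-1])
s=r.read_state(); print(s)
E
```

```text
pics
scene 412.2447325239271 412.2447325239271 279.75006145781947 200.27434743776843
[[-0.435  0.765 -0.475  1.075]
 [ 0.901  0.369 -0.229  0.325]
 [ 0.    -0.527 -0.85   1.01 ]
 [ 0.     0.     0.     1.   ]]
top 425.59500023052914 425.59500023052914 274.22720939901336 209.27913733557583
[[ 0.125 -0.972  0.198  0.335]
 [-0.992 -0.124  0.021  0.054]
 [ 0.004 -0.199 -0.98   1.059]
 [ 0.     0.     0.     1.   ]]
wrist 291.64423019397077 291.64423019397077 280.84730306296984 211.24436966052846
[[-0.224 -0.924 -0.311  0.231]
 [-0.975  0.213  0.07   0.639]
 [ 0.002  0.319 -0.948  0.374]
 [ 0.     0.     0.     1.   ]]
{'time_s': 0.15, 'joints': array([ 1.63407601e+00,  3.59221761e-01,  1.12787066e-02, -2.72560691e-04,
       -1.22409775e+00, -2.88069732e-01]), 'qd': array([ 0.00060802, -0.00177303,  0.00409127,  0.00168688, -0.00066863,
       -0.00017625]), 'joint_torque': array([-1.26897277e-03, -5.83874846e+01,  2.93646365e+01,  6.94055378e+00,
       -4.33081150e-03, -9.11477656e-06]), 'ee_pos': array([0.15041067, 0.65761067, 0.19528017]), 'ee_rot': array([ 0.4410664 , -0.55263594,  0.55325358, -0.44041392]), 'wrist_force': array([ 0.28169131,  0.04549109, -0.35622161]), 'moment': array([-0.0510898 ,  0.02656926,  0.02678756]), 'finger_gap': 0.0853494066698223}
```

View pics/scene0.png

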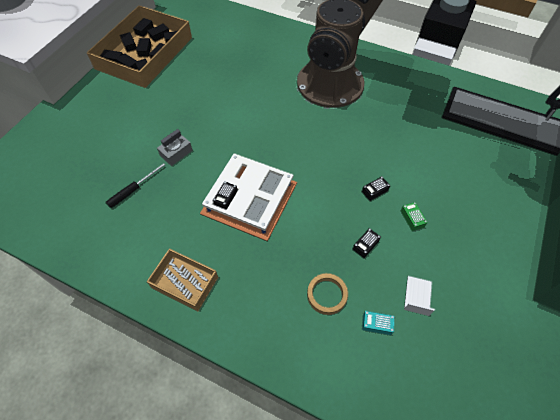

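View pics/top0.png

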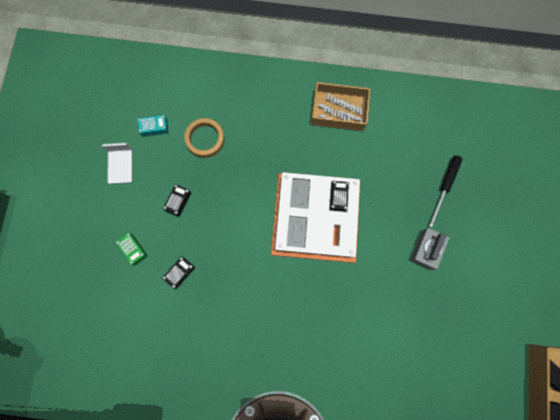

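View pics/wrist0.png

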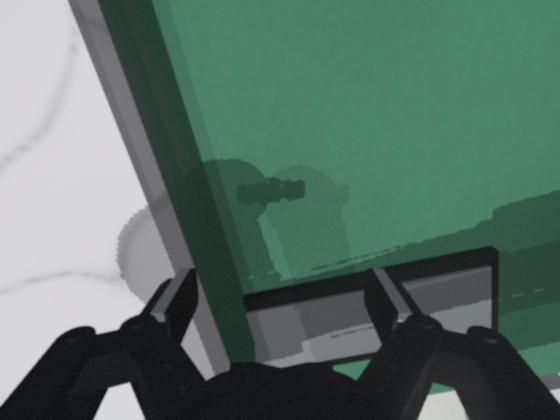

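Candidates for the loose modules in the scene view are black (376,187) = module_a, the nearer one; black (367,242) = module_b, the farther one; black in the carrier (226,193) = loaded module_c; and the green (414,216) and turquoise (378,322) decoys. In the top view, a is at (178,272), b at (177,200), c at (339,196), and the slot is at (337,236). The empty pockets are at (300,193) and (297,231).

```bash
cat > h.py <<'E'
import numpy as np, cv2
from station import r
from scipy.spatial.transform import Rotation as R
def cap(name):
    p=r.camera_params(name); im=r.camera(name); return im,p
def ray(p,uv):
    T=np.array(p["world_from_camera"]); d=np.array([(uv[0]-p["cx"])/p["fx"],(uv[1]-p["cy"])/p["fy"],1.])
    return T[:3,3],T[:3,:3]@d
def onz(p,uv,z):
    o,d=ray(p,uv); return o+d*(z-o[2])/d[2]
def tri(l):
    A=np.zeros((3,3));b=np.zeros(3)
    for p,uv in l:
        o,d=ray(p,uv); d=d/np.linalg.norm(d); P=np.eye(3)-np.outer(d,d); A+=P;b+=P@o
    x=np.linalg.solve(A,b); 
    res=[np.linalg.norm((np.eye(3)-np.outer(d/np.linalg.norm(d),d/np.linalg.norm(d)))@(x-o)) for o,d in [ray(p,uv) for p,uv in l]]
    return x,max(res)
def proj(p,X):
    T=np.array(p["world_from_camera"]); c=T[:3,:3].T@(np.asarray(X)-T[:3,3]); return np.array([c[0]/c[2]*p["fx"]+p["cx"],c[1]/c[2]*p["fy"]+p["cy"]])
def st():
    s=r.read_state(); M=R.from_quat(s["ee_rot"]).as_matrix()
    print("t",round(s["time_s"],2),"pos",np.round(s["ee_pos"]*1000,1),"yaw x",round(np.arctan2(M[1,0],M[0,0]),4),"ydir",np.round(M[:,1],3),"gap",round(s["finger_gap"]*1000,1),"F",np.round(s["wrist_force"],1),"j",np.round(s["joints"],3))
    return s,M
def save(n,im): cv2.imwrite(f"pics/{n}.png",im[:,:,::-1])
E
python3 - <<'E'
from h import *
st()
L={}
P={}
for n in ["scene","top"]:
    im=cv2.imread(f"pics/{n}0.png")[:,:,::-1]; P[n]=r.camera_params(n)
    big=cv2.resize(im[80:320,90:470] if n=="top" else im[110:350,90:470],None,fx=2.1,fy=2.1,interpolation=cv2.INTER_CUBIC); save(n+"_crop",big)
prs={"a":((376,187),(178,272)),"b":((367,242),(177,200)),"c":((226,193),(339,196)),"slot":((242,171),(337,236)),"tape":((327,293),(204,138)),"p1":((258,207),(300,193)),"p0":((271,181),(297,231)),"bolt":((174,139),(432,243))}
for k,(u,v) in prs.items():
    x,e=tri([(P["scene"],u),(P["top"],v)]); print(k,np.round(x*1000),round(e*1000,1))
E
```

```text
t 0.15 pos [150.4 657.6 195.3] yaw x -1.7957 ydir [-0.    -0.001 -1.   ] gap 85.3 F [ 0.3  0.  -0.4] j [ 1.634  0.359  0.011 -0.    -1.224 -0.288]
a [362. 288.  21.] 0.6
b [538. 323.  17.] 1.5
c [588. -74.  61.] 1.1
slot [493. -80.  43.] 2.8
tape [711. 281.  11.] 0.1
p1 [586.  21.  52.] 2.5
p0 [493.  16.  51.] 0.9
bolt [ 500. -297.   79.] 0.7
```

View pics/top_crop.png

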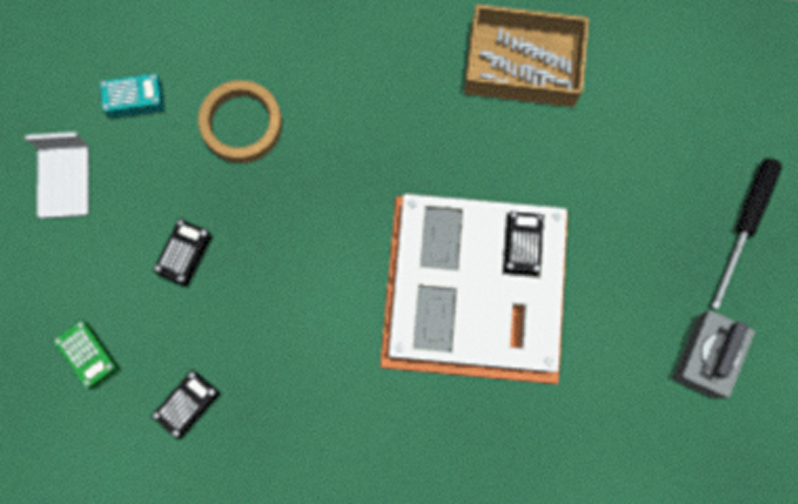

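View pics/scene_crop.png

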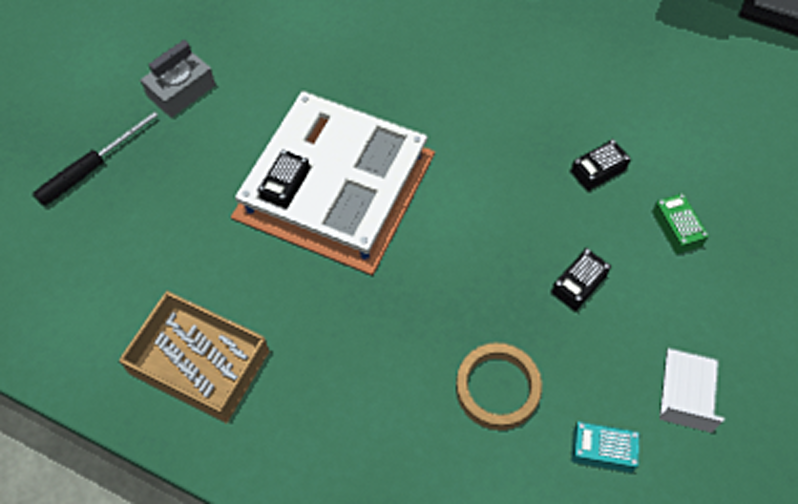

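>>> apply_moves --rows "212 -370 -75 0 0 -0.4 0;212 -370 -75 0 0 -0.4 0;212 -370 -75 0 0 -0.4 0;212 -370 -75 0 0 -0.4 0;212 -370 -75 0 0 -0.4 0"

```text
time_s: 0.65
ee_pos: [0.2734, 0.4424, 0.1523]
ee_rot: [-0.322, 0.629, -0.629, 0.322]
wrist_force: [1.0, 0.8, 0.4]
finger_gap: 0.0854
```

>>> apply_moves --rows "88 -154 -32 0 0 0 0;88 -154 -32 0 0 0 0;88 -154 -32 0 0 0 0;88 -154 -32 0 0 0 0;88 -154 -32 0 0 0 0"

```text
time_s: 1.15
ee_pos: [0.3613, 0.2867, 0.1198]
ee_rot: [0.322, -0.63, 0.63, -0.32]
wrist_force: [0.2, 0.6, 0.3]
finger_gap: 0.0854
```

```bash
python3 - <<'E'
from h import *
st(); im,p=cap("wrist"); save("w1",im); np.save("w1.npy",im)
E
```

```text
t 1.15 pos [361.3 286.7 119.8] yaw x -2.1991 ydir [-0.001 -0.002 -1.   ] gap 85.4 F [0.2 0.6 0.3] j [ 1.099  0.073 -0.55  -0.    -0.95  -0.157]
```

View pics/w1.png

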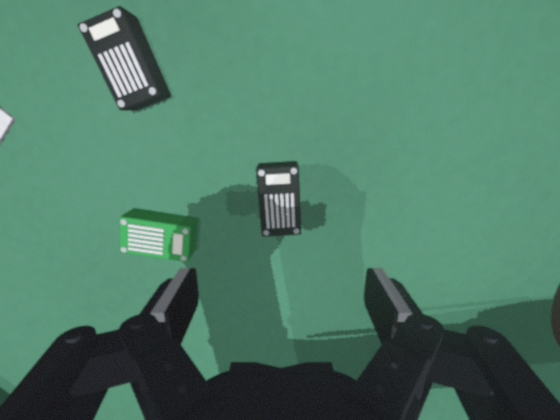

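The wrist view shows black module_a at (279,200), aligned with the jaws, module_b at (125,60), and the green decoy at (155,237), clear of the fingers. Next I take a close crop and measure.

```bash
cat >> h.py <<'E'
def dark(im,roi,thr=75,k=9):
    """black module silhouette (closed to include pale top marks) inside roi x0,y0,x1,y1"""
    x0,y0,x1,y1=roi; c=im[y0:y1,x0:x1].astype(int)
    m=((c.max(2)<thr)&(c[:,:,1]-c[:,:,0]<18)).astype(np.uint8)
    m=cv2.morphologyEx(m,cv2.MORPH_CLOSE,np.ones((k,k),np.uint8))
    cs,_=cv2.findContours(m,cv2.RETR_EXTERNAL,cv2.CHAIN_APPROX_NONE); c=max(cs,key=cv2.contourArea)+np.array([[[x0,y0]]])
    return c
def screws(im,c):
    """bright small blobs inside contour: print list"""
    m=np.zeros(im.shape[:2],np.uint8); cv2.drawContours(m,[cv2.convexHull(c)],-1,1,-1)
    g=((im.min(2)>110)&(m>0)).astype(np.uint8)
    n,l,s,ce=cv2.connectedComponentsWithStats(g)
    return [(np.round(ce[i],1),s[i,4]) for i in range(1,n)]
E
python3 - <<'E'
from h import *
im=np.load("w1.npy"); p=r.camera_params("wrist")
c=dark(im,(235,150,325,250)); 
print(cv2.minAreaRect(c)); 
for s in screws(im,c): print(s)
v=cv2.resize(im[140:260,220:340],None,fx=5,fy=5,interpolation=cv2.INTER_CUBIC); save("w1c",v)
E
```

```text
((278.6241455078125, 198.6103515625), (71.52342224121094, 40.51819610595703), 86.633544921875)
(array([277.4, 177.1]), np.int32(387))
(array([284.7, 207.2]), np.int32(453))
(array([266.5, 210. ]), np.int32(86))
(array([271.5, 209. ]), np.int32(92))
(array([296.2, 230.7]), np.int32(12))
(array([265.5, 232.4]), np.int32(11))
```

View pics/w1c.png

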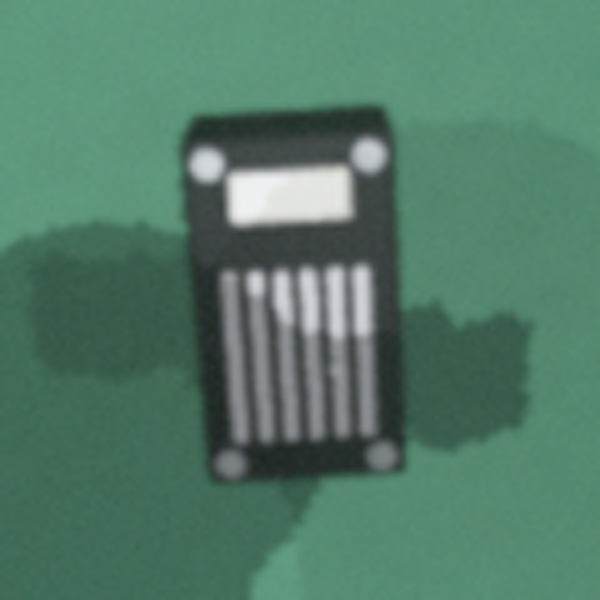

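The crop shows the black top with screws at (261,173), (294,171), (266,232.5) and (296.5,231), a pale connector at the far end, and fins. This is module_a.

```bash
cat >> h.py <<'E'
def four(p,pts,z=.030):
    X=np.array([onz(p,u,z)[:2] for u in pts])*1000  # TL,TR,BL,BR
    d=X[0]+X[1]-X[2]-X[3]; ya=np.arctan2(d[1],d[0])
    print("centre",np.round(X.mean(0),1),"long yaw",round(ya,4),"screw spans",np.round([np.linalg.norm(X[0]-X[1]),np.linalg.norm(X[2]-X[3]),np.linalg.norm(X[0]-X[2]),np.linalg.norm(X[1]-X[3])],1))
    return X
E
python3 - <<'E'
from h import *
s,M=st(); p=r.camera_params("wrist")
four(p,[(261.2,173),(294,171),(266.2,232.6),(296.4,231.2)])
T=r.camera_params("top");S=r.camera_params("scene")
from h import *
it=cv2.imread("pics/top0.png")[:,:,::-1]; isc=cv2.imread("pics/scene0.png")[:,:,::-1]
# connector centre: wrist vs scene vs top
print(proj(p,s["ee_pos"]-np.array([0,0,.09])))
for n,P_,i,roi in (("top",T,it,(155,250,200,295)),("scene",S,isc,(355,170,395,205))):
    x0,y0,x1,y1=roi; g=(i[y0:y1,x0:x1].min(2)>150).astype(np.uint8)
    nn,l,ss,ce=cv2.connectedComponentsWithStats(g); print(n,[(np.round(ce[k]+[x0,y0],1),ss[k,4]) for k in range(1,nn)])
    save(n+"_a",cv2.resize(i[y0:y1,x0:x1],None,fx=12,fy=12,interpolation=cv2.INTER_CUBIC))
E
```

```text
t 1.2 pos [361.3 288.6 120.4] yaw x -2.1985 ydir [-0.    -0.001 -1.   ] gap 85.5 F [0.5 0.7 0.6] j [ 1.102  0.073 -0.548 -0.    -0.951 -0.158]
centre [362.5 289.4] long yaw -0.5708 screw spans [30.6 30.1 60.2 60.5]
[280.93511073 203.51862286]
top [(array([181. , 258.5]), np.int32(2)), (array([183.6, 264.3]), np.int32(40)), (array([174.7, 274.4]), np.int32(131)), (array([190.3, 266.3]), np.int32(3)), (array([164. , 277.5]), np.int32(2)), (array([173.3, 285.7]), np.int32(3))]
scene [(array([381.5, 177. ]), np.int32(2)), (array([379. , 184.2]), np.int32(44)), (array([388., 185.]), np.int32(1)), (array([365., 186.]), np.int32(1)), (array([370.2, 189. ]), np.int32(24)), (array([371., 194.]), np.int32(1))]
```

```bash
python3 - <<'E'
from h import *
s,M=st(); im,p=cap("wrist"); s,M=st(); save("w2",im); np.save("w2.npy",im)
c=dark(im,(235,150,325,250)); print(cv2.minAreaRect(c))
for q in screws(im,c): print(q)
T=r.camera_params("top");S=r.camera_params("scene")
con=[q[0] for q in screws(im,c) if q[1]>300][0]
print("tri connector",*tri([(T,(183.6,264.3)),(S,(370.2,189)),(p,con)]), tri([(T,(183.6,264.3)),(p,con)]))
save("w2c",cv2.resize(im[140:260,220:340],None,fx=5,fy=5,interpolation=cv2.INTER_CUBIC))
four(p,[(261.2,173),(294,171),(266.2,232.6),(296.4,231.2)])
E
```

```text
t 1.2 pos [361.3 288.6 120.4] yaw x -2.1985 ydir [-0.    -0.001 -1.   ] gap 85.5 F [0.5 0.7 0.6] j [ 1.102  0.073 -0.548 -0.    -0.951 -0.158]
t 1.25 pos [361.3 289.9 120.8] yaw x -2.1974 ydir [ 0.  0. -1.] gap 85.4 F [-0.4  0.2  0. ] j [ 1.103  0.074 -0.547  0.    -0.951 -0.159]
((280.532958984375, 197.46192932128906), (71.38954162597656, 40.325828552246094), 85.91438293457031)
(array([279.1, 175.8]), np.int32(387))
(array([286.3, 205.6]), np.int32(453))
(array([268.2, 209.1]), np.int32(91))
(array([273.4, 207.9]), np.int32(96))
(array([297.5, 229.5]), np.int32(12))
(array([267.5, 231.2]), np.int32(10))
tri connector [0.38253607 0.2753756  0.02986802] 0.001959047264319165 (array([0.38244336, 0.27603997, 0.02243599]), np.float64(0.0010535480147123631))
centre [362.5 289.4] long yaw -0.5708 screw spans [30.6 30.1 60.2 60.5]
```

View pics/w2c.png

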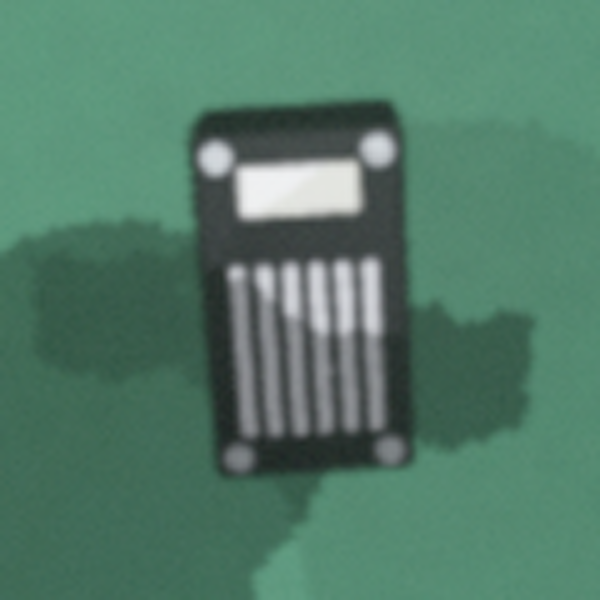

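```bash
python3 - <<'E'
from h import *
import time
p=r.camera_params("wrist")
s,M=st(); im,p=cap("wrist"); s,M=st(); c=dark(im,(235,150,325,250)); print(cv2.minAreaRect(c))
# offsets vs w2: shift screws by rect centre change
d=np.array(cv2.minAreaRect(c)[0])-np.array([280.53,197.46]); print(d)
X=four(p,np.array([(263.2,171.6),(295.6,169.8),(267.8,231.6),(298,230)])+d)
E
```

```text
t 1.25 pos [361.3 289.9 120.8] yaw x -2.1974 ydir [ 0.  0. -1.] gap 85.4 F [-0.4  0.2  0. ] j [ 1.103  0.074 -0.547  0.    -0.951 -0.159]
t 1.3 pos [361.1 290.7 120.9] yaw x -2.1962 ydir [ 0.  0. -1.] gap 85.4 F [ 0.   0.8 -0.2] j [ 1.104  0.074 -0.546  0.    -0.951 -0.159]
((281.5400085449219, 196.72000122070312), (71.83367156982422, 40.49311447143555), 86.8201675415039)
[ 1.01000854 -0.73999878]
centre [362.4 287.6] long yaw -0.5699 screw spans [30.2 30.1 60.4 60.3]
```

>>> apply_moves --rows "1 -3 -45 0 0 0.055 0;1 -3 -75 0 0 0.055 0;1 -3 -95 0 0 0.055 0;1 -3 -108 0 0 0.055 0;1 -3 -108 0 0 0.055 0"

```text
time_s: 1.8
ee_pos: [0.3608, 0.2873, 0.0111]
ee_rot: [0.341, -0.62, 0.621, -0.339]
wrist_force: [0.8, 0.4, -0.8]
finger_gap: 0.0854
```

```bash
python3 - <<'E'
from h import *
st(); im,p=cap("wrist"); save("w3",im)
E
```

```text
t 1.8 pos [360.8 287.3  11.1] yaw x -2.1392 ydir [-0.002 -0.003 -1.   ] gap 85.4 F [ 0.8  0.4 -0.8] j [ 1.101  0.227 -0.68  -0.    -0.667 -0.099]
```

View pics/w3.png

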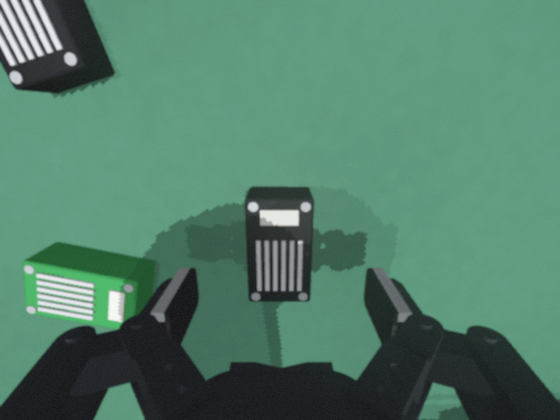

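```bash
python3 - <<'E'
from h import *
s,M=st(); im,p=cap("wrist"); save("w4",im); X=s["ee_pos"]
for z in (.011,.024,.03,.043): print(z,proj(p,[X[0],X[1],z]), proj(p,[X[0]+M[0,0]*.0427,X[1]+M[1,0]*.0427,z]))
c=dark(im,(225,165,335,315)); q=screws(im,c); print(q)
E
```

```text
t 1.85 pos [361.3 287.9  12.2] yaw x -2.139 ydir [-0.001 -0.002 -1.   ] gap 85.7 F [-0.5  0.5  0.4] j [ 1.101  0.225 -0.679  0.    -0.668 -0.098]
0.011 [281.07387272 242.22169129] [344.3847289  242.12800946]
0.024 [281.13250812 250.85146568] [348.67428432 250.74793222]
0.03 [281.16229916 255.23601603] [350.85360341 255.12730499]
0.043 [281.23383649 265.76465477] [356.08657545 265.64303692]
[(array([254., 206.]), np.int32(98)), (array([306.3, 206.2]), np.int32(91)), (array([280.8, 216.8]), np.int32(657)), (array([259.8, 264.7]), np.int32(207)), (array([267.9, 264.7]), np.int32(211)), (array([276.2, 263.5]), np.int32(222)), (array([284.4, 264.4]), np.int32(206)), (array([292.4, 264.7]), np.int32(207)), (array([300.6, 263.5]), np.int32(227)), (array([257. , 295.5]), np.int32(38)), (array([303.6, 295.4]), np.int32(37))]
```

```bash
python3 - <<'E'
from h import *
s,M=st(); im,p=cap("wrist")
c=dark(im,(225,165,335,315)); q=[a[0] for a in screws(im,c) if 30<a[1]<110]; print(q)
X=four(p,q); d=X.mean(0)-s["ee_pos"][:2]*1000; print("off tool x,z",d@M[:2,0],d@M[:2,2])
E
```

```text
t 1.9 pos [361.7 288.3  12.9] yaw x -2.1391 ydir [ 0. -0. -1.] gap 85.3 F [1.  0.6 0.8] j [ 1.101  0.224 -0.678  0.    -0.669 -0.098]
[array([255.1, 206. ]), array([307.1, 205.9]), array([257.8, 294.8]), array([304.3, 294.9])]
centre [362.8 287.7] long yaw -0.5691 screw spans [30.2 30.1 60.2 60.3]
off tool x,z -0.051427399128801246 1.2966781964890368
```

>>> apply_moves --rows "1 -1 0 0 0 0 0;1 -1 0 0 0 0 150;1 -1 0 0 0 0 255;1 -1 0 0 0 0 255;1 -1 0 0 0 0 255" --grip_force 45

```text
time_s: 2.45
ee_pos: [0.3629, 0.2864, 0.0129]
ee_rot: [-0.339, 0.62, -0.62, 0.339]
wrist_force: [-0.1, 0.0, -0.8]
finger_gap: 0.0282
```

>>> apply_moves --rows "1 -1 0 0 0 0 255;1 -1 0 0 0 0 255;1 -1 20 0 0 0 255;1 -1 60 0 0 0 255;1 -1 110 0 0 0 255"

```text
time_s: 2.95
ee_pos: [0.363, 0.2839, 0.1225]
ee_rot: [0.341, -0.62, 0.621, -0.338]
wrist_force: [1.1, 0.8, -0.3]
finger_gap: -0.0006
```

```bash
python3 - <<'E'
from h import *
s,M=st(); im,p=cap("wrist"); save("w5",im); s,M=st()
c=dark(im,(225,165,335,315)); print(screws(im,c))
E
```

```text
t 2.95 pos [363.  283.9 122.5] yaw x -2.1409 ydir [-0.002 -0.004 -1.   ] gap -0.6 F [ 1.1  0.8 -0.3] j [ 1.093  0.071 -0.545 -0.    -0.96  -0.092]
t 3.0 pos [366.6 287.9 131.8] yaw x -2.1388 ydir [ 0.006  0.006 -1.   ] gap 0.2 F [3.6 3.3 9.5] j [ 1.093  0.061 -0.533  0.003 -0.968 -0.092]
[(array([277.1, 179.3]), np.int32(367)), (array([264.7, 213.4]), np.int32(79)), (array([269.9, 212.1]), np.int32(93)), (array([282.7, 210.3]), np.int32(460)), (array([291.9, 232.4]), np.int32(14)), (array([262.1, 233.5]), np.int32(15))]
```

View pics/w5.png

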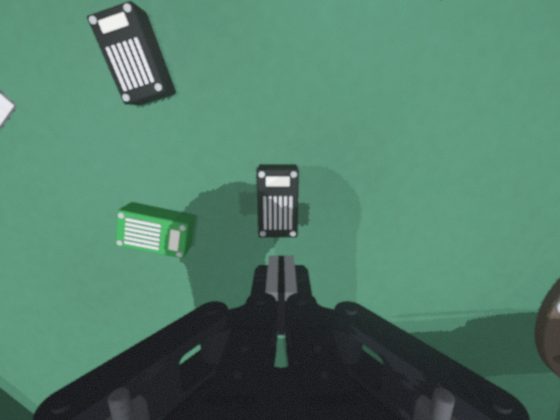

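The grasp missed: the gap went to 0 while the module stayed in place at about (277,200). The visible fingertips in the wrist view seem to sit higher than the stated TCP, so I check the fingertip height from the other cameras before retrying.

```bash
python3 - <<'E'
from h import *
s,M=st(); X=s["ee_pos"]
for n in ("scene","top"):
    im,p=cap(n); u=proj(p,X); print(n,u, proj(p,X+[0,0,.04]))
    x,y=[int(v) for v in u]; x0=max(0,x-60);y0=max(0,y-70)
    c=im[y0:y0+90,x0:x0+120].copy(); c=cv2.resize(c,None,fx=6,fy=6,interpolation=cv2.INTER_CUBIC)
    for q,col in ((u,(255,0,0)),(proj(p,X+[0,0,.04]),(255,255,0))): cv2.circle(c,(int((q[0]-x0+.5)*6),int((q[1]-y0+.5)*6)),4,col,1)
    save(n+"_g",c)
s,M=st()
E
```

```text
t 3.0 pos [366.6 287.9 131.8] yaw x -2.1388 ydir [ 0.006  0.006 -1.   ] gap 0.2 F [3.6 3.3 9.5] j [ 1.093  0.061 -0.533  0.003 -0.968 -0.092]
scene [383.36034446 165.12569862] [386.69223242 155.77094036]
top [167.07748251 267.11766093] [162.38801292 265.84445234]
t 3.1 pos [365.2 287.3 126. ] yaw x -2.1403 ydir [ 0.004  0.006 -1.   ] gap -0.1 F [-0.3 -0.3 -1.2] j [ 1.093e+00  6.600e-02 -5.420e-01  1.000e-03 -9.560e-01 -9.200e-02]
```

View pics/scene_g.png

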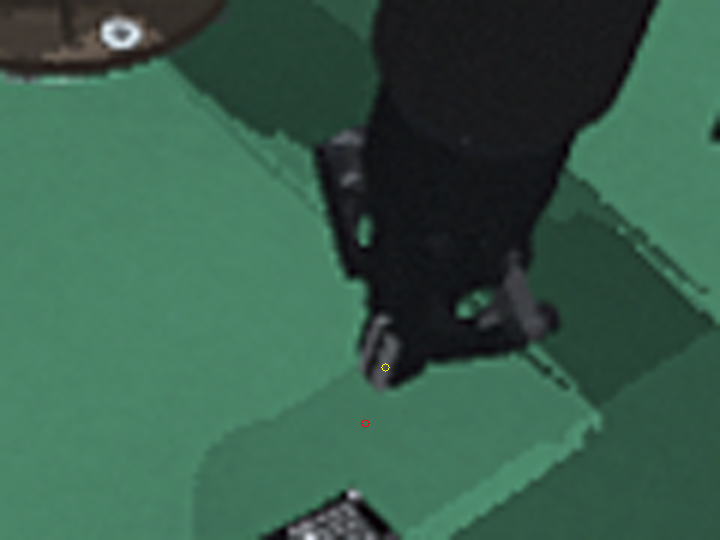

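View pics/top_g.png

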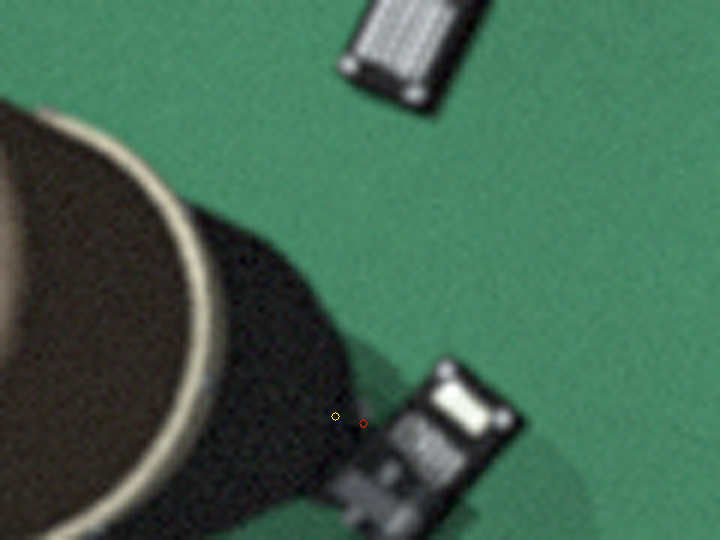

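The scene crop shows the shut fingertips at crop pixel (385,388), well above the projected TCP (365,423). Both views put the physical tips about 37 mm above the reported TCP (shut) and about 49 mm above it (open). I go lower accordingly, in stages, watching force.

>>> apply_moves --rows "0 0 0 0 0 0 0;0 0 -20 0 0 0 0;0 0 -60 0 0 0 0;0 0 -100 0 0 0 0;0 0 -120 0 0 0 0"

```text
time_s: 3.6
ee_pos: [0.3621, 0.2823, -0.0013]
ee_rot: [0.341, -0.619, 0.622, -0.337]
wrist_force: [-0.6, -0.9, 0.3]
finger_gap: 0.0723
```

>>> apply_moves --rows "0 0 -10 0 0 0 0;0 0 -20 0 0 0 0;0 0 -24 0 0 0 0;0 0 -28 0 0 0 0;0 0 -28 0 0 0 0"

```text
time_s: 4.1
ee_pos: [0.364, 0.2856, -0.0251]
ee_rot: [-0.339, 0.62, -0.62, 0.339]
wrist_force: [0.3, -1.1, 0.5]
finger_gap: 0.0851
```

```bash
python3 - <<'E'
from h import *
s,M=st(); im,p=cap("wrist"); im,p=cap("wrist"); save("w6",im); s,M=st()
X=s["ee_pos"];print(proj(p,[X[0],X[1],.03]))
E
```

```text
t 4.1 pos [364.  285.6 -25.1] yaw x -2.1406 ydir [ 0.     0.001 -1.   ] gap 85.1 F [ 0.3 -1.1  0.5] j [ 1.093  0.291 -0.715 -0.    -0.564 -0.092]
t 4.2 pos [364.1 285.8 -24.7] yaw x -2.1405 ydir [ 0.001  0.001 -1.   ] gap 85.6 F [-0.2  0.6 -0.4] j [ 1.093  0.29  -0.715  0.    -0.565 -0.092]
[280.90177677 290.07993434]
```

View pics/w6.png

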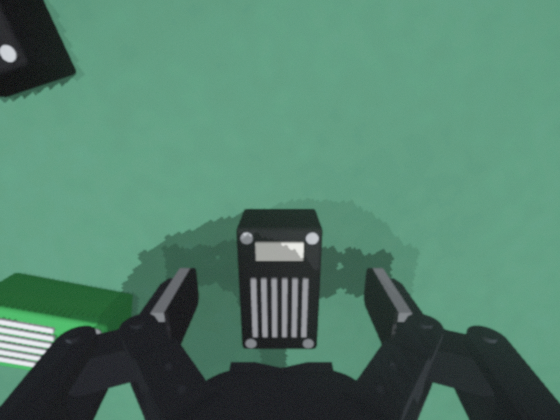

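The module top is now at about the fingertip depth, with screws at (246,238), (312,238), (251,343) and (307,343), centred between the jaws. Closing.

>>> apply_moves --rows "0 0 0 0 0 0 255;0 0 0 0 0 0 255;0 0 0 0 0 0 255;0 0 0 0 0 0 255;0 0 0 0 0 0 255" --grip_force 45

```text
time_s: 4.7
ee_pos: [0.3641, 0.2857, -0.0248]
ee_rot: [-0.339, 0.62, -0.62, 0.34]
wrist_force: [-2.7, 0.2, 6.4]
finger_gap: 0.039
```

```bash
python3 - <<'E'
from h import *
s,M=st(); im,p=cap("wrist"); save("w7",im); s,M=st()
E
```

```text
t 4.7 pos [364.1 285.7 -24.8] yaw x -2.1402 ydir [ 0.001  0.001 -1.   ] gap 39.0 F [-2.7  0.2  6.4] j [ 1.093  0.291 -0.715  0.    -0.565 -0.092]
t 4.75 pos [364.1 285.7 -24.8] yaw x -2.1403 ydir [ 0.     0.001 -1.   ] gap 39.7 F [-1.3 -0.4  5.2] j [ 1.093  0.291 -0.715  0.    -0.565 -0.092]
```

View pics/w7.png

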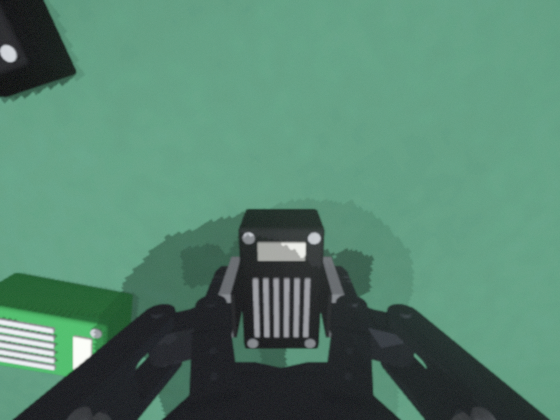

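>>> apply_moves --rows "0 0 15 0 0 0 255;0 0 60 0 0 0 255;10 -30 100 0 0 0.1 255;30 -80 130 0 0 0.25 255;50 -130 160 0 0 0.4 255"

```text
time_s: 5.25
ee_pos: [0.4037, 0.1813, 0.1203]
ee_rot: [-0.45, 0.545, -0.545, 0.451]
wrist_force: [1.0, 0.3, -1.4]
finger_gap: 0.039
```

>>> apply_moves --rows "25 -156 35 0 0 0.225 255;25 -156 35 0 0 0.225 255;25 -156 35 0 0 0.225 255;25 -156 35 0 0 0.225 255;25 -156 35 0 0 0.225 255"

```text
time_s: 5.75
ee_pos: [0.4286, 0.024, 0.1542]
ee_rot: [-0.506, 0.493, -0.494, 0.507]
wrist_force: [-1.0, -0.1, -1.1]
finger_gap: 0.0392
```

```bash
python3 - <<'E'
from h import *
s,M=st(); 
for k in range(3): im,p=cap("wrist"); 
s,M=st()
im,p=cap("wrist"); save("w8",im); np.save("w8.npy",im); s,M=st(); np.savez("w8p",T=p["world_from_camera"])
E
```

```text
t 5.75 pos [428.6  24.  154.2] yaw x -1.5451 ydir [ 0.001  0.001 -1.   ] gap 39.2 F [-1.  -0.1 -1.1] j [ 0.519 -0.024 -0.562 -0.    -1.032  1.077]
t 5.9 pos [428.3  26.2 153.4] yaw x -1.542 ydir [-0.  0. -1.] gap 39.1 F [ 0.2 -1.  -1.4] j [ 0.524 -0.023 -0.562 -0.    -1.032  1.075]
t 5.95 pos [428.3  26.5 153.4] yaw x -1.5412 ydir [-0. -0. -1.] gap 38.9 F [ 0.3  0.3 -0.5] j [ 0.525 -0.023 -0.562 -0.    -1.032  1.075]
```

View pics/w8.png

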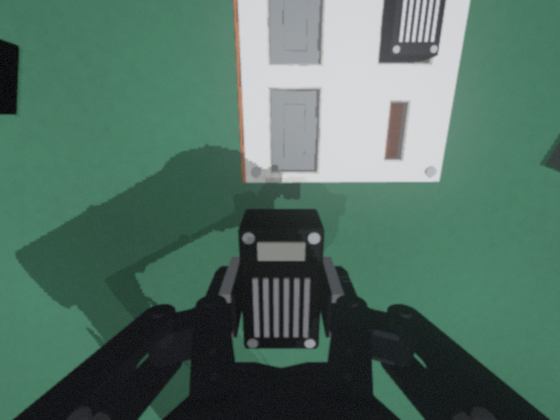

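The view shows pocket0 at (295,130), the edge of pocket1 above it, the slot at (397,130), and module_c at the top right. The held module is clear below. I measure the hole outlines on the plate.

```bash
cat >> h.py <<'E'
def holes(im,thr=170):
    w=(im.min(2)>thr).astype(np.uint8)
    n,l,s,c=cv2.connectedComponentsWithStats(w); k=1+np.argmax(s[1:,4]); w=(l==k).astype(np.uint8)
    cs,h=cv2.findContours(w,cv2.RETR_CCOMP,cv2.CHAIN_APPROX_NONE)
    return w,[c for c,hh in zip(cs,h[0]) if hh[3]>=0 and cv2.contourArea(c)>600]
def rectz(p,c,z):
    P=np.array([onz(p,u,z)[:2]*1000 for u in c.reshape(-1,2)],np.float32)
    (cx,cy),(a,b),t=cv2.minAreaRect(P); t=np.deg2rad(t)
    if a<b: a,b=b,a; t+=np.pi/2
    t=(t+np.pi/2)%np.pi-np.pi/2
    print("rect centre",round(cx,1),round(cy,1),"size",round(a,1),round(b,1),"yaw",round(t,4)); return cx,cy,t
E
python3 - <<'E'
from h import *
im=np.load("w8.npy"); p=r.camera_params("wrist"); p["world_from_camera"]=np.load("w8p.npz")["T"]
print(im[110,250],im[130,340],im[130,295],im[90,290])
for thr in (150,190):
    w,hs=holes(im,thr); print(thr,len(hs))
    for c in hs:
        print(cv2.boundingRect(c)); rectz(p,c,.05)
save("w8c",cv2.resize(im[60:200,230:460],None,fx=3.4,fy=3.4,interpolation=cv2.INTER_CUBIC))
# held module screws, z above TCP 54.8
s,M=st(); z=s["ee_pos"][2]+.0548
c=dark(im,(232,205,332,352)); q=screws(im,c); q=[a for a in q if a[1]<150]; print(q)
E
```

```text
[213 215 216] [215 215 218] [157 161 163] [142 144 146]
150 2
(384, 101, 25, 59)
rect centre 498.0 -79.1 size 52.3 17.2 yaw 0.0346
(269, 88, 52, 87)
rect centre 493.4 15.8 size 77.9 47.0 yaw 0.0229
190 1
(383, 100, 28, 62)
rect centre 497.4 -79.8 size 55.0 20.2 yaw 0.0308
t 5.95 pos [428.3  26.5 153.4] yaw x -1.5412 ydir [-0. -0. -1.] gap 38.9 F [ 0.3  0.3 -0.5] j [ 0.525 -0.023 -0.562 -0.    -1.032  1.075]
[(array([313.7, 238. ]), np.int32(113)), (array([246.7, 236.4]), np.int32(43)), (array([309.5, 343.2]), np.int32(75))]
```

View pics/w8c.png

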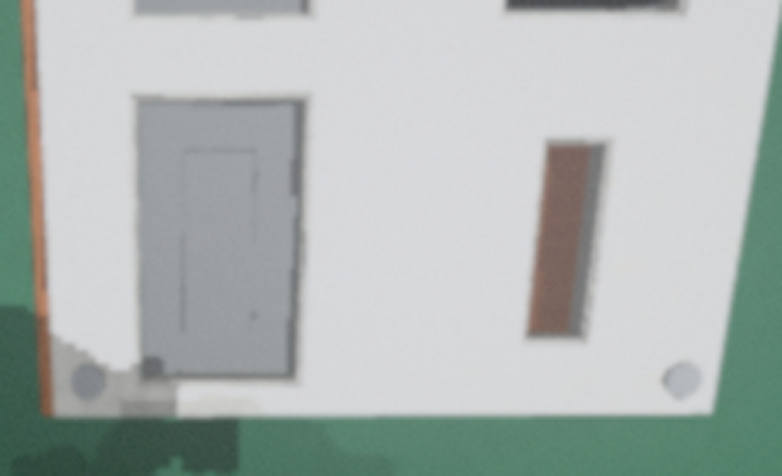

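```bash
python3 - <<'E'
from h import *
im=np.load("w8.npy"); p=r.camera_params("wrist"); p["world_from_camera"]=np.load("w8p.npz")["T"]
g=im.min(2).astype(int)
def fit(pts,n):
    P=np.array([onz(p,u,.05)[:2]*1000 for u in pts],np.float32); vx,vy,x,y=cv2.fitLine(P,cv2.DIST_HUBER,0,.01,.01).ravel(); a=np.arctan2(vy,vx); a=(a+np.pi/4)%(np.pi/2)-np.pi/4
    print(n,"angle",round(float(a),4),"pt",round(float(x),1),round(float(y),1))
def cross(line,T=150):  # subpixel first index where falls below T
    k=np.argmax(line<T); return k-1+(line[k-1]-T)/(line[k-1]-line[k])
fit([(c,150+cross(g[150:210,c])) for c in range(330,415)],"bottom")
fit([(400+cross(g[y,400:])if y>170 else 415+cross(g[y,415:]),y) for y in range(80,160)],"right")
fit([(330-cross(g[y,330:250:-1],185),y) for y in range(95,165)],"p0 right")
fit([(255+cross(g[y,255:320],185),y) for y in range(95,140)],"p0 left")
fit([(c,78+cross(g[78:120,c],185)) for c in range(278,313)],"p0 top")
fit([(c,180-cross(g[180:120:-1,c],185)) for c in range(286,313)],"p0 bot")
X=four(p,[(248.5,238),(314,238),(252.5,343),(309.7,343)],.1534+.0548)
s,M=st(); d=X.mean(0)-np.array([428.3,26.4]); print(d@M[:2,0],d@M[:2,2])
E
```

```text
bottom angle 0.0338 pt 448.8 -58.9
right angle 0.0336 pt 509.0 -127.4
p0 right angle 0.0372 pt 502.5 -7.5
p0 left angle 0.0334 pt 506.2 38.8
p0 top angle 0.0436 pt 532.3 16.9
p0 bot angle 0.017 pt 456.6 11.6
centre [426.  26.] long yaw 0.0272 screw spans [30.3 30.2 60.4 60.4]
t 5.95 pos [428.3  26.5 153.4] yaw x -1.5412 ydir [-0. -0. -1.] gap 38.9 F [ 0.3  0.3 -0.5] j [ 0.525 -0.023 -0.562 -0.    -1.032  1.075]
0.36477395816286806 -2.3489404471312
```

>>> apply_moves --rows "40 -6 -10 0 0 0.004 255;68 -11 -40 0 0 0.004 255;68 -11 -80 0 0 0.004 255;68 -11 -103 0 0 0.004 255;68 -11 -103 0 0 0.004 255"

```text
time_s: 6.45
ee_pos: [0.4937, 0.015, 0.0471]
ee_rot: [0.511, -0.493, 0.49, -0.506]
wrist_force: [0.5, 0.5, -1.1]
finger_gap: 0.0394
```

```bash
python3 - <<'E'
from h import *
for k in range(2): im,p=cap("wrist"); 
s,M=st()
im,p=cap("wrist"); save("w9",im); np.save("w9.npy",im); s,M=st(); 
E
```

```text
t 6.55 pos [496.6  15.8  50.8] yaw x -1.5358 ydir [-0.001 -0.001 -1.   ] gap 39.2 F [-0.2  0.4  0.2] j [ 4.280e-01  2.180e-01 -5.650e-01  1.000e-03 -7.890e-01  1.177e+00]
t 6.6 pos [497.4  16.   51.7] yaw x -1.5358 ydir [ 0.001  0.    -1.   ] gap 38.9 F [ 0.4  0.5 -1.8] j [ 4.280e-01  2.160e-01 -5.640e-01  1.000e-03 -7.890e-01  1.177e+00]
```

View pics/w9.png

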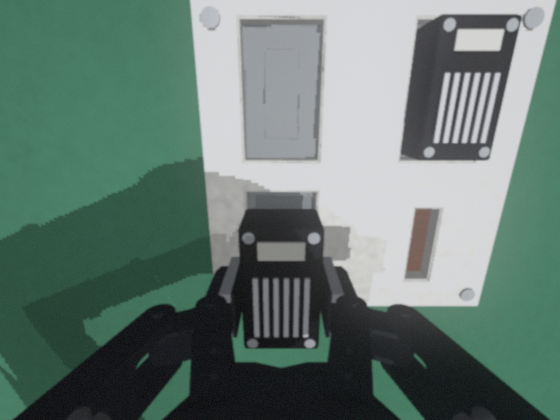

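Pocket1 is now clear at (282,90), the slot is at (422,243), and the held module is over pocket0, whose far rim shows at row 191. I refine the carrier pose from this second view.

```bash
python3 - <<'E'
from h import *
for k in range(1): cap("wrist")
im,p=cap("wrist"); s,M=st(); np.save("w9.npy",im)
for thr in (135,160,185):
    w,hs=holes(im,thr)
    for c in hs:
        if cv2.contourArea(c)<15000: print(thr,cv2.boundingRect(c)); rectz(p,c,.05)
g=im.min(2).astype(int)
def fit(pts,n):
    P=np.array([onz(p,u,.05)[:2]*1000 for u in pts],np.float32); vx,vy,x,y=cv2.fitLine(P,cv2.DIST_HUBER,0,.01,.01).ravel(); a=np.arctan2(vy,vx); a=(a+np.pi/4)%(np.pi/2)-np.pi/4
    cy=.034; print(n,"angle",round(float(a),4),"ex,ey",round(float(x*np.cos(cy)+y*np.sin(cy)),1),round(float(-x*np.sin(cy)+y*np.cos(cy)),1))
def cross(line,T=160):
    k=np.argmax(line<T); return k-1+(line[k-1]-T)/(line[k-1]-line[k])
fit([(330-cross(g[y,330:250:-1],185),y) for y in range(30,150)],"p1 right")
fit([(225+cross(g[y,225:320],185),y) for y in range(30,150)],"p1 left")
fit([(c,10+cross(g[10:60,c],185)) for c in range(250,315)],"p1 top")
fit([(c,172-cross(g[172:120:-1,c],185)) for c in range(252,313)],"p1 bot")
# held module
z=s["ee_pos"][2]+.0548
X=four(p,[(248.5,238),(314,238),(252.5,343),(309.7,343)],z); c=X.mean(0); cy=.034
print("held ex,ey",c@[np.cos(cy),np.sin(cy)],c@[-np.sin(cy),np.cos(cy)])
E
```

```text
t 6.7 pos [497.7  16.   52.3] yaw x -1.5364 ydir [ 0.003  0.001 -1.   ] gap 39.4 F [ 0.2 -0.1 -0.6] j [ 0.428  0.215 -0.564  0.    -0.789  1.177]
135 (404, 209, 35, 70)
rect centre 498.4 -78.8 size 51.4 16.3 yaw 0.0324
135 (241, 22, 83, 140)
rect centre 589.3 18.5 size 74.4 44.5 yaw 0.0341
135 (399, 17, 121, 146)
rect centre 593.6 -80.7 size 77.6 56.0 yaw 0.0292
160 (404, 208, 36, 72)
rect centre 498.4 -78.9 size 53.0 17.8 yaw 0.0455
160 (240, 20, 85, 143)
rect centre 589.4 18.3 size 76.1 46.8 yaw 0.0281
160 (398, 12, 133, 152)
rect centre 594.6 -84.1 size 80.5 63.1 yaw 0.026
185 (403, 208, 39, 74)
rect centre 497.6 -79.6 size 54.5 19.5 yaw 0.0315
185 (239, 18, 87, 147)
rect centre 589.3 18.8 size 78.2 48.3 yaw 0.032
185 (397, 9, 145, 156)
rect centre 595.2 -86.0 size 82.5 67.9 yaw 0.0219
p1 right angle 0.0273 ex,ey 598.2 -24.6
p1 left angle 0.0342 ex,ey 589.4 21.6
p1 top angle 0.0504 ex,ey 627.5 -3.3
p1 bot angle 0.0318 ex,ey 551.9 -2.3
centre [495.4  15.8] long yaw 0.0332 screw spans [30.2 30.1 60.2 60.2]
held ex,ey 495.60382591516054 -1.0878807188426
```

>>> apply_moves --rows "-1 0 -12 0 0 0 255;-1 0 -20 0 0 0 255;-1 0 -26 0 0 0 255;-1 0 -31 0 0 0 255;-1 0 -34 0 0 0 255"

```text
time_s: 7.2
ee_pos: [0.4956, 0.0151, 0.0164]
ee_rot: [0.508, -0.492, 0.492, -0.508]
wrist_force: [-0.6, -1.3, -0.5]
finger_gap: 0.0391
```

>>> apply_moves --rows "0 0 -1 0 0 0 255;0 0 -2 0 0 0 255;0 0 -3 0 0 0 255;0 0 -4 0 0 0 255;0 0 -4 0 0 0 255"

```text
time_s: 7.7
ee_pos: [0.4957, 0.0152, 0.0134]
ee_rot: [-0.508, 0.491, -0.492, 0.508]
wrist_force: [-3.5, 0.1, 7.4]
finger_gap: 0.0392
```

```bash
python3 - <<'E'
from h import *
s,M=st()
im,p=cap("wrist"); save("w10",im); s,M=st(); 
E
```

```text
t 7.7 pos [495.7  15.2  13.4] yaw x -1.5372 ydir [ 0.001 -0.    -1.   ] gap 39.2 F [-3.5  0.1  7.4] j [ 0.428  0.271 -0.607  0.    -0.693  1.176]
t 7.75 pos [495.7  15.1  13.4] yaw x -1.5373 ydir [ 0.001  0.    -1.   ] gap 39.2 F [-2.7  1.1  7.1] j [ 0.428  0.27  -0.607  0.    -0.693  1.176]
```

View pics/w10.png

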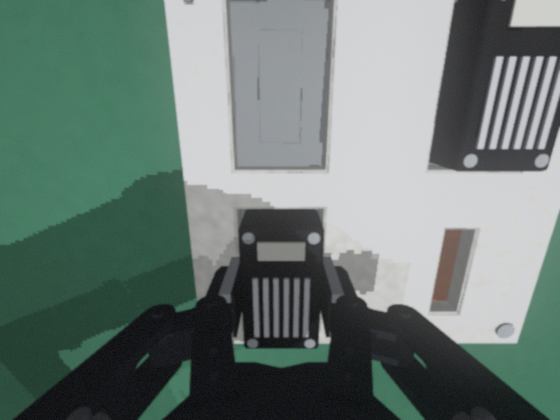

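The module's bottom touched at TCP z 13.4 (expected 13.2) with 7 N, so it is on the floor. I release.

>>> apply_moves --rows "0 0 1 0 0 0 100;0 0 1 0 0 0 0;0 0 1 0 0 0 0;0 0 30 0 0 0 0;0 0 75 0 0 0 0"

```text
time_s: 8.25
ee_pos: [0.4934, 0.0143, 0.0861]
ee_rot: [0.51, -0.493, 0.491, -0.506]
wrist_force: [1.6, 0.7, 0.1]
finger_gap: 0.0853
```

>>> apply_moves --rows "0 0 40 0 0 0 0;0 0 40 0 0 0 0;0 0 40 0 0 0 0"

```text
time_s: 8.55
ee_pos: [0.496, 0.0154, 0.1286]
ee_rot: [-0.507, 0.491, -0.492, 0.509]
wrist_force: [-0.9, -1.1, -0.7]
finger_gap: 0.0855
```

```bash
python3 - <<'E'
from h import *
cap("wrist");s,M=st()
im,p=cap("wrist"); save("w11",im);np.save("w11.npy",im); s,M=st(); 
E
```

```text
t 8.6 pos [495.2  15.2 127.4] yaw x -1.5378 ydir [-0.  0. -1.] gap 85.3 F [-0.8  0.8  0.2] j [ 4.280e-01  1.210e-01 -4.730e-01 -1.000e-03 -9.760e-01  1.176e+00]
t 8.65 pos [494.8  14.9 126.8] yaw x -1.5378 ydir [-0.001 -0.    -1.   ] gap 85.6 F [-0.1  0.1 -0.9] j [ 0.428  0.122 -0.474 -0.    -0.976  1.176]
```

View pics/w11.png

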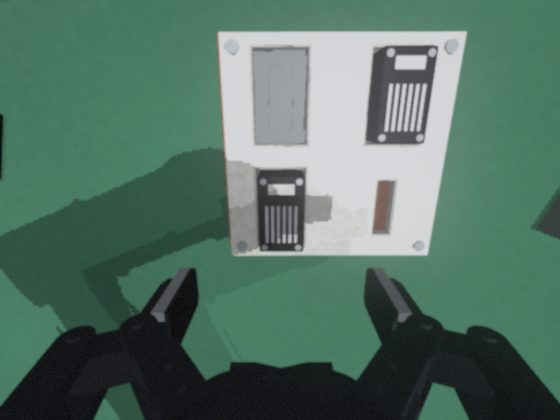

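Module_a sits squarely in pocket0, screws at (263,182), (299,181), (265,248) and (299,248), and module_c is undisturbed. Next is module_b.

>>> apply_moves --rows "43 308 -30 0 0 -0.36 0;43 308 -30 0 0 -0.36 0;43 308 -30 0 0 -0.36 0;43 308 -30 0 0 -0.36 0;43 308 -30 0 0 -0.36 0"

```text
time_s: 9.15
ee_pos: [0.5284, 0.2568, 0.1024]
ee_rot: [0.413, -0.575, 0.575, -0.411]
wrist_force: [1.9, -0.9, 0.5]
finger_gap: 0.0855
```

```bash
python3 - <<'E'
from h import *
im=np.load("w11.npy"); 
s,M=st()
E
```

```text
t 9.15 pos [528.4 256.8 102.4] yaw x -1.8978 ydir [-0.002 -0.002 -1.   ] gap 85.5 F [ 1.9 -0.9  0.5] j [ 0.785  0.295 -0.309 -0.    -0.969  0.459]
```

>>> apply_moves --rows "8 62 -8 0 0 0 0;8 62 -8 0 0 0 0;8 62 -8 0 0 0 0;8 62 -8 0 0 0 0"

```text
time_s: 9.55
ee_pos: [0.5363, 0.3165, 0.0946]
ee_rot: [0.413, -0.574, 0.575, -0.411]
wrist_force: [-0.9, -0.4, -0.1]
finger_gap: 0.0853
```

```bash
python3 - <<'E'
from h import *
cap("wrist");cap("wrist");s,M=st()
im,p=cap("wrist"); save("w12",im);np.save("w12.npy",im); print(p["world_from_camera"][2]); s,M=st(); 
E
```

```text
t 9.65 pos [536.8 316.   95.8] yaw x -1.8984 ydir [-0.001 -0.001 -1.   ] gap 85.3 F [ 0.2 -0.6  0.1] j [ 0.845  0.354 -0.238 -0.    -0.98   0.398]
[ 0.00167179  0.3197219  -0.94750995  0.27417238]
t 9.7 pos [537.  316.1  96.2] yaw x -1.8987 ydir [-0. -0. -1.] gap 85.4 F [-0.  -0.2 -1.1] j [ 0.845  0.353 -0.238 -0.    -0.98   0.398]
```

View pics/w12.png

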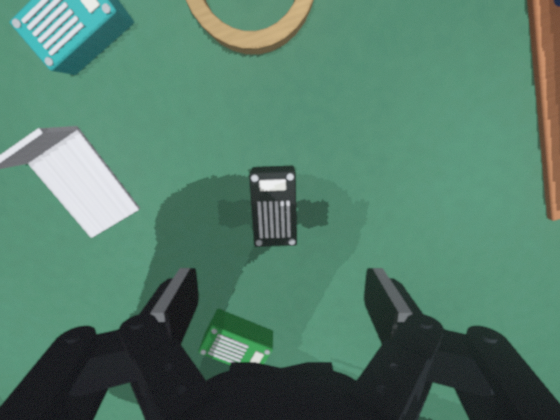

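Module_b is at (274,207), upright and roughly aligned. The green decoy is at (235,340), and the tape, bracket and turquoise decoy are well clear of the jaws.

```bash
python3 - <<'E'
from h import *
cap("wrist")
im,p=cap("wrist"); s,M=st()
c=dark(im,(235,155,315,255)); q=screws(im,c); print([a for a in q if a[1]<120])
save("w12c",cv2.resize(im[150:260,220:330],None,fx=5,fy=5,interpolation=cv2.INTER_CUBIC))
# green
hsv=cv2.cvtColor(im,cv2.COLOR_RGB2HSV); 
print("green",onz(p,(250,355),.03)[:2]*1000,onz(p,(205,350),.03)[:2]*1000,onz(p,(270,340),.03)[:2]*1000)
np.savez("w12p",im=im,T=p["world_from_camera"])
E
```

```text
t 9.8 pos [537.3 316.4  96.6] yaw x -1.8987 ydir [ 0.  0. -1.] gap 85.1 F [ 0.  -0.3 -1. ] j [ 0.845  0.353 -0.237 -0.    -0.98   0.398]
[(array([282.7, 217.7]), np.int32(110)), (array([288.3, 216.2]), np.int32(99)), (array([260.2, 219.7]), np.int32(97)), (array([265.8, 218.9]), np.int32(96)), (array([271.4, 219.7]), np.int32(97)), (array([277. , 218.9]), np.int32(91)), (array([259. , 242.5]), np.int32(16)), (array([290.8, 241.1]), np.int32(14))]
green [395.31798366 399.25386334] [416.90265884 441.81372091] [407.07360768 372.54918949]
```

View pics/w12c.png

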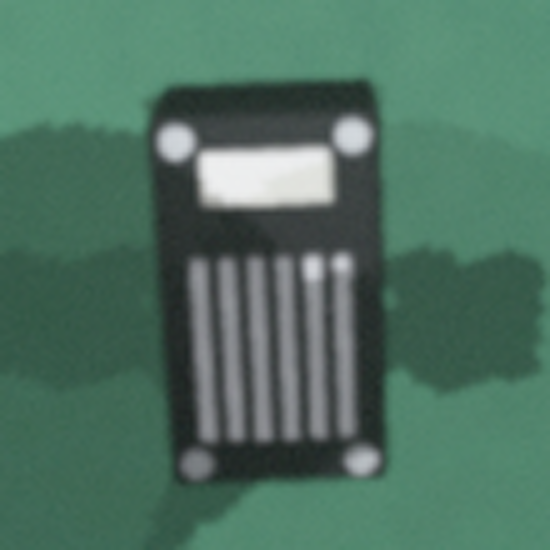

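```bash
python3 - <<'E'
from h import *
d=np.load("w12p.npz"); p=r.camera_params("wrist"); p["world_from_camera"]=d["T"]; s,M=st()
X=four(p,[(254.8,178),(290.2,176.6),(259,242.4),(291.7,241.8)]); dd=X.mean(0)-s["ee_pos"][:2]*1000; print(dd, dd@M[:2,0],dd@M[:2,2])
# height check: connector centre across wrist & top/scene start pictures
it=cv2.imread("pics/top0.png")[:,:,::-1]; isc=cv2.imread("pics/scene0.png")[:,:,::-1]
L=[(p,(272.4,185.2))]
for n,i,(x0,y0,x1,y1) in (("top",it,(155,180,200,220)),("scene",isc,(350,225,385,260))):
    g=(i[y0:y1,x0:x1].min(2)>140).astype(np.uint8); nn,l,ss,ce=cv2.connectedComponentsWithStats(g); print(n,[(np.round(ce[k]+[x0,y0],1),ss[k,4]) for k in range(1,nn) if ss[k,4]>8])
E
```

```text
t 9.8 pos [537.3 316.4  96.6] yaw x -1.8987 ydir [ 0.  0. -1.] gap 85.1 F [ 0.  -0.3 -1. ] j [ 0.845  0.353 -0.237 -0.    -0.98   0.398]
centre [539.5 321.9] long yaw -0.2943 screw spans [30.2 30.1 60.2 60.8]
[2.24024217 5.52117523] -5.948509305974418 0.3424818464243811
top [(array([179.4, 190. ]), np.int32(45)), (array([173.8, 201.5]), np.int32(140))]
scene [(array([368.7, 238.2]), np.int32(57)), (array([361.9, 246.1]), np.int32(30))]
```

>>> apply_moves --rows "2 5.5 -30 0 0 0.034 0;2 5.5 -60 0 0 0.034 0;2 5.5 -85 0 0 0.034 0;2 5.5 -98 0 0 0.034 0;2 5.5 -98 0 0 0.034 0"

```text
time_s: 10.3
ee_pos: [0.5384, 0.3216, -0.0032]
ee_rot: [0.423, -0.568, 0.568, -0.42]
wrist_force: [-0.2, 0.4, 0.0]
finger_gap: 0.0855
```

```bash
python3 - <<'E'
from h import *
d=np.load("w12p.npz"); p0=r.camera_params("wrist"); p0["world_from_camera"]=d["T"]
T=r.camera_params("top");S=r.camera_params("scene")
print("tri",tri([(p0,(272.4,185.2)),(T,(179.4,190)),(S,(361.9,246.1))]))
cap("wrist");im,p=cap("wrist"); s,M=st(); save("w13",im)
c=dark(im,(210,150,340,345)); q=screws(im,c); q=[a for a in q if 25<a[1]<130]; print(q)
X=s["ee_pos"]; print(proj(p,[X[0],X[1],.03]))
if len(q)==4:
    Y=four(p,[a[0] for a in q]); dd=Y.mean(0)-X[:2]*1000; print(dd, dd@M[:2,0],dd@M[:2,2])
E
```

```text
tri (array([0.56182524, 0.31592651, 0.030878  ]), np.float64(0.0006374720432719042))
t 10.4 pos [539.8 323.1  -0.8] yaw x -1.8636 ydir [ 0.001  0.    -1.   ] gap 85.2 F [-0.1  0.6  1. ] j [ 0.849  0.468 -0.319  0.    -0.784  0.428]
[(array([310., 216.]), np.int32(106)), (array([253.4, 216.2]), np.int32(86)), (array([307.4, 310.9]), np.int32(63)), (array([256.6, 311. ]), np.int32(47))]
[279.62144945 266.08443499]
centre [539.3 321.9] long yaw -0.2897 screw spans [30.2 30.5 60.4 60.4]
[-0.49439564 -1.17620142] 1.2688411389792884 -0.13385807683949424
```

>>> apply_moves --rows "0 -1 -8 0 0 0 0;0 -1 -16 0 0 0 0;0 -1 -22 0 0 0 0;0 -1 -24 0 0 0 0;0 -1 -24 0 0 0 0"

```text
time_s: 10.9
ee_pos: [0.5389, 0.3217, -0.0262]
ee_rot: [0.422, -0.568, 0.568, -0.421]
wrist_force: [0.7, -0.5, 0.8]
finger_gap: 0.0857
```

>>> apply_moves --rows "0 0 0 0 0 0 0;0 0 0 0 0 0 255;0 0 0 0 0 0 255;0 0 0 0 0 0 255;0 0 0 0 0 0 255"

```text
time_s: 11.4
ee_pos: [0.5394, 0.3222, -0.0253]
ee_rot: [-0.422, 0.568, -0.568, 0.422]
wrist_force: [-0.3, 0.9, 3.0]
finger_gap: 0.0391
```

>>> apply_moves --rows "0 0 0 0 0 0 255;0 0 0 0 0 0 255"

```text
time_s: 11.6
ee_pos: [0.5394, 0.3222, -0.0254]
ee_rot: [-0.422, 0.568, -0.568, 0.422]
wrist_force: [-0.6, 0.5, 5.3]
finger_gap: 0.0392
```

```bash
python3 - <<'E'
from h import *
im,p=cap("wrist"); s,M=st(); save("w14",im)
E
```

```text
t 11.65 pos [539.4 322.2 -25.3] yaw x -1.8633 ydir [ 0.001  0.    -1.   ] gap 39.4 F [-0.7  0.8  4.8] j [ 0.849  0.498 -0.339  0.    -0.734  0.429]
```

View pics/w14.png

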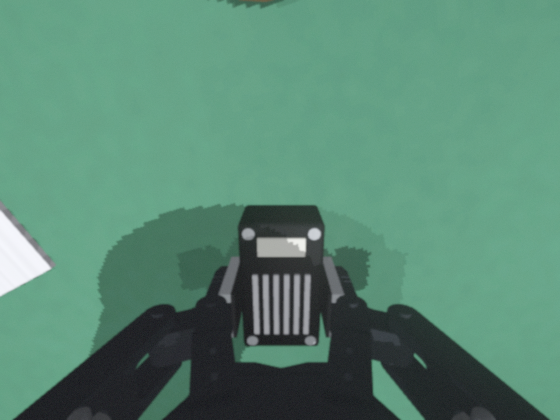

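>>> apply_moves --rows "0 0 15 0 0 0 255;0 0 60 0 0 0 255;10 -30 95 0 0 0.1 255;20 -80 120 0 0 0.2 255;30 -130 120 0 0 0.326 255"

```text
time_s: 12.15
ee_pos: [0.5694, 0.1994, 0.097]
ee_rot: [-0.508, 0.489, -0.49, 0.512]
wrist_force: [1.3, -0.8, -1.7]
finger_gap: 0.039
```

>>> apply_moves --rows "20 -173 -22 0 0 0 255;20 -173 -22 0 0 0 255;20 -173 -22 0 0 0 255;20 -173 -22 0 0 0 255;20 -173 -22 0 0 0 255"

```text
time_s: 12.65
ee_pos: [0.5866, 0.0223, 0.0706]
ee_rot: [0.508, -0.493, 0.492, -0.506]
wrist_force: [0.1, 1.1, -1.2]
finger_gap: 0.0388
```

```bash
python3 - <<'E'
from h import *
for k in range(3): cap("wrist")
im,p=cap("wrist"); s,M=st(); save("w15",im); np.savez("w15",im=im,T=p["world_from_camera"])
E
```

```text
t 12.85 pos [587.7  26.4  71.7] yaw x -1.5373 ydir [-0.  0. -1.] gap 39.4 F [ 0.9  0.9 -1.8] j [ 0.377  0.327 -0.344 -0.    -0.9    1.227]
```

View pics/w15.png

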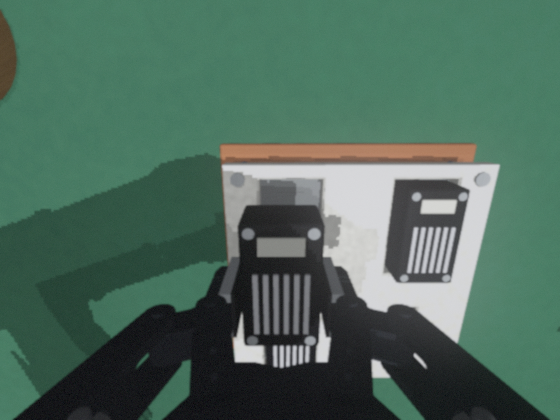

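The held module is centred in the jaws, pocket1's far rim shows at (290,180), and module_c is at (427,232). I compute the offset.

```bash
python3 - <<'E'
from h import *
d=np.load("w15.npz"); im=d["im"]; p=r.camera_params("wrist"); p["world_from_camera"]=d["T"]; s,M=st()
c=dark(im,(230,200,332,350)); print([a for a in screws(im,c) if 25<a[1]<150])
X=four(p,[(248,234),(314.5,234),(252.5,340.5),(310,340.5)],s["ee_pos"][2]+.0553).mean(0); cy=.034
dd=X-s["ee_pos"][:2]*1000; print("off tool",dd@M[:2,0],dd@M[:2,2])
ex=np.array([np.cos(cy),np.sin(cy)]);ey=np.array([-ex[1],ex[0]]); print("held",X@ex,X@ey)
g=im.min(2).astype(int)
def cross(line,T=160):
    k=np.argmax(line>T); return k-1+(line[k-1]-T)/(line[k-1]-line[k])
def rep(pts,n,z=.05):
    P=np.array([onz(p,u,z)[:2]*1000 for u in pts],np.float32); print(n,np.median(P@ex),np.median(P@ey), np.polyfit(P@ey,P@ex,1)[0])
rep([(c_,150+cross(g[150:180,c_])) for c_ in range(335,450)],"plate top edge")
rep([(330-0+(-1)*0+cross(g[y,315:335],150)-15,y) for y in range(183,203)],"p1 right")
E
```

```text
t 12.85 pos [587.7  26.4  71.7] yaw x -1.5373 ydir [-0.  0. -1.] gap 39.4 F [ 0.9  0.9 -1.8] j [ 0.377  0.327 -0.344 -0.    -0.9    1.227]
[(array([247.7, 233.6]), np.int32(87)), (array([313.9, 233.5]), np.int32(127)), (array([324.9, 248.3]), np.int32(87)), (array([236. , 247.7]), np.int32(71)), (array([309.3, 341.8]), np.int32(100))]
centre [587.5  25.7] long yaw 0.0324 screw spans [30.4 30.1 60.4 60.4]
off tool 0.7589528705835317 -0.15981994734701313
held 588.0813024352874 5.697247417900051
plate top edge 637.3182892215749 -70.53904387081589 0.002787451447746547
p1 right 617.2114842849417 -23.36137423299123 1.591089706930168
```

>>> apply_moves --rows "2 -7 -10 0 0 0 255;2 -7 -25 0 0 0 255;2 -7 -38 0 0 0 255;2 -7 -40 0 0 0 255;2 -7 -40 0 0 0 255"

```text
time_s: 13.35
ee_pos: [0.5894, 0.0191, 0.0311]
ee_rot: [0.509, -0.492, 0.491, -0.508]
wrist_force: [-0.2, 0.1, -0.7]
finger_gap: 0.0391
```

```bash
python3 - <<'E'
from h import *
for k in range(2): cap("wrist")
im,p=cap("wrist"); s,M=st(); save("w16",im)
X=four(p,[(248,234),(314.5,234),(252.5,340.5),(310,340.5)],s["ee_pos"][2]+.0553).mean(0); cy=.034
ex=np.array([np.cos(cy),np.sin(cy)]);ey=np.array([-ex[1],ex[0]]); print("held",X@ex,X@ey)
E
```

```text
t 13.5 pos [590.2  19.2  32.4] yaw x -1.5371 ydir [ 0.001  0.    -1.   ] gap 39.4 F [-0.3  0.5 -0.8] j [ 0.363  0.375 -0.38   0.    -0.815  1.241]
centre [590.1  18.9] long yaw 0.0336 screw spans [30.4 30.1 60.3 60.3]
held 590.4277731599188 -1.1219911063462376
```

View pics/w16.png

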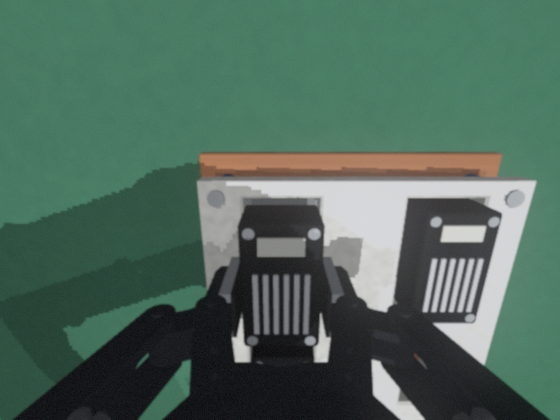

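Aligned within 1 mm: pocket1's far rim at row 198 is centred on the module's columns, 239–323. Lowering.

>>> apply_moves --rows "-0.5 0 -6 0 0 0 255;-0.5 0 -11 0 0 0 255;-0.5 0 -15 0 0 0 255;-0.5 0 -18 0 0 0 255;-0.5 0 -19 0 0 0 255"

```text
time_s: 14.0
ee_pos: [0.5891, 0.0188, 0.0134]
ee_rot: [0.509, -0.492, 0.492, -0.508]
wrist_force: [-6.1, 1.6, 15.8]
finger_gap: 0.0392
```

>>> apply_moves --rows "0 0 -1 0 0 0 255;0 0 -1.5 0 0 0 255;0 0 -2 0 0 0 255;0 0 -2 0 0 0 255"

```text
time_s: 14.4
ee_pos: [0.5892, 0.0188, 0.0134]
ee_rot: [-0.508, 0.491, -0.492, 0.509]
wrist_force: [-9.9, 2.3, 24.1]
finger_gap: 0.0389
```

>>> apply_moves --rows "0 0 2 0 0 0 100;0 0 2 0 0 0 0;0 0 2 0 0 0 0;0 0 30 0 0 0 0;0 0 75 0 0 0 0"

```text
time_s: 14.9
ee_pos: [0.5869, 0.0182, 0.0833]
ee_rot: [0.51, -0.493, 0.491, -0.506]
wrist_force: [1.3, 0.5, 1.1]
finger_gap: 0.0857
```

>>> apply_moves --rows "-40 0 60 0 0 0 0;-80 0 60 0 0 0 0;-80 0 60 0 0 0 0;-80 0 60 0 0 0 0"

```text
time_s: 15.3
ee_pos: [0.5088, 0.0191, 0.147]
ee_rot: [-0.508, 0.491, -0.492, 0.509]
wrist_force: [0.8, 0.7, 0.1]
finger_gap: 0.0854
```

```bash
python3 - <<'E'
from h import *
for k in range(2): cap("wrist")
im,p=cap("wrist"); s,M=st(); save("w17",im); np.savez("w17",im=im,T=p["world_from_camera"])
E
```

```text
t 15.45 pos [509.8  19.  145.2] yaw x -1.5375 ydir [-0.001 -0.    -1.   ] gap 85.3 F [-0.1  0.5 -0.8] j [ 0.423  0.129 -0.419  0.    -1.023  1.181]
```

View pics/w17.png

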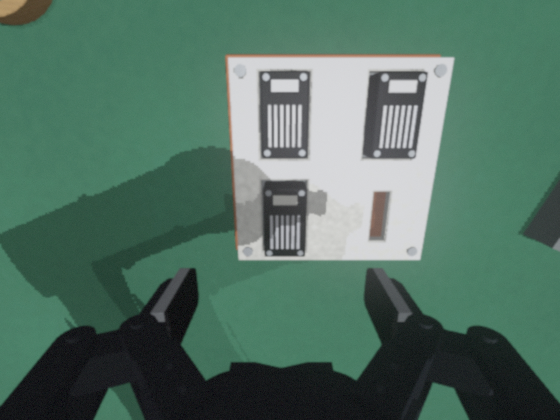

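All three modules appear seated: b at (285,115), a at (285,222), c at (397,116). I check their centres and heights by screw spacing.

```bash
cat >> h.py <<'E'
def blobs(im,roi,thr=115,lo=8,hi=90):
    x0,y0,x1,y1=roi; g=cv2.resize(im[y0:y1,x0:x1].min(2),None,fx=4,fy=4,interpolation=cv2.INTER_CUBIC)
    n,l,s,c=cv2.connectedComponentsWithStats((g>thr).astype(np.uint8))
    return [(np.round((c[i]+.5)/4-.5+[x0,y0],2),s[i,4]/16) for i in range(1,n) if lo<s[i,4]/16<hi]
E
python3 - <<'E'
from h import *
d=np.load("w17.npz"); im=d["im"]; p=r.camera_params("wrist"); p["world_from_camera"]=d["T"]
cy=.034; ex=np.array([np.cos(cy),np.sin(cy)]);ey=np.array([-ex[1],ex[0]])
g=[0]
for n,roi,thr in (("a",(262,186,308,258),95),("b",(260,72,309,158),110),("c",(373,72,426,160),110)):
    B=[b for b in blobs(im,roi,thr,4,40)]
    x0,y0,x1,y1=roi
    pts=[min(B,key=lambda b:np.hypot(*(b[0]-k)))[0] for k in ((x0+4,y0+6),(x1-5,y0+6),(x0+6,y1-5),(x1-8,y1-5))]
    print(n,[tuple(map(float,q)) for q in pts])
    X=four(p,pts,.068).mean(0); print("   carrier xy",X@ex-542.15,X@ey+48.9)
E
```

```text
a [(268.07, 192.77), (268.07, 192.77), (268.07, 192.77), (268.07, 192.77)]
centre [523.3  31. ] long yaw 0.0 screw spans [0. 0. 0. 0.]
   carrier xy -18.129718893815152 62.06343630750925
b [(260.21, 145.15), (260.21, 145.15), (260.21, 145.15), (260.21, 145.15)]
centre [565.4  38.5] long yaw 0.0 screw spans [0. 0. 0. 0.]
   carrier xy 24.22973475882543 68.19022279594914
c [(373.77, 72.52), (373.77, 72.52), (373.77, 72.52), (373.77, 72.52)]
centre [625.3 -51.5] long yaw 0.0 screw spans [0. 0. 0. 0.]
   carrier xy 80.99674231465883 -23.858680922823616
```

```bash
python3 - <<'E'
from h import *
d=np.load("w17.npz"); im=d["im"]
save("w17c",cv2.resize(im[60:260,250:430],None,fx=3,fy=3,interpolation=cv2.INTER_CUBIC))
E
```

```text
(no output)
```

View pics/w17c.png

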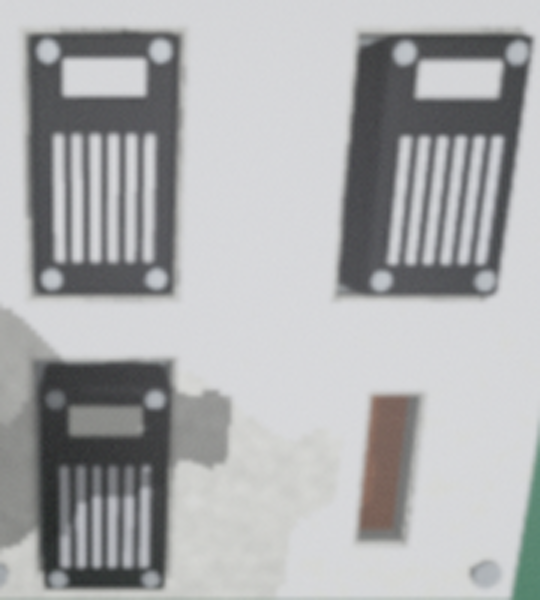

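```bash
python3 - <<'E'
from h import *
d=np.load("w17.npz"); p=r.camera_params("wrist"); p["world_from_camera"]=d["T"]
cy=.034; ex=np.array([np.cos(cy),np.sin(cy)]);ey=np.array([-ex[1],ex[0]])
for n,q in dict(a=[(55,400),(155,400),(58,579),(151,579)],b=[(48,51),(161,51),(52,279),(156,278)],c=[(404,53),(517,53),(381,281),(485,280)]).items():
    pts=(np.array(q)+.5)/3-.5+[250,60]
    X=four(p,pts,.068).mean(0); print(n,"   carrier xy",X@ex-542.15,X@ey+48.9)
E
```

```text
centre [493.6  14.9] long yaw 0.0344 screw spans [30.2 30.2 60.  60. ]
a    carrier xy -48.367559966593205 46.994511040694356
centre [589.9  18.6] long yaw 0.0344 screw spans [30.2 30.1 60.2 60. ]
b    carrier xy 47.99932229628587 47.42305698815234
centre [592.5 -76.6] long yaw 0.0345 screw spans [30.2 30.1 60.3 60. ]
c    carrier xy 47.36348382693086 -47.82661123002264
```

Offsets are a (-48.4,47.0), b (48.0,47.4) and c (47.4,-47.8) in the carrier frame, all within 1 mm of the pockets. The heights of a and b match the loaded c. On to the T-bolt.

>>> apply_moves --rows "-15 -316 0 0 0 -0.35 0;-15 -316 0 0 0 -0.35 0;-15 -316 0 0 0 -0.35 0;-15 -316 0 0 0 -0.35 0;-15 -316 0 0 0 -0.35 0"

```text
time_s: 15.95
ee_pos: [0.4975, -0.2331, 0.1446]
ee_rot: [-0.415, 0.573, -0.572, 0.414]
wrist_force: [1.6, -0.4, 0.1]
finger_gap: 0.0851
```

>>> apply_moves --rows "-5 -71 0 0 0 0 0;-5 -71 0 0 0 0 0;-5 -71 0 0 0 0 0;-5 -71 0 0 0 0 0"

```text
time_s: 16.35
ee_pos: [0.4921, -0.3025, 0.1441]
ee_rot: [-0.415, 0.574, -0.572, 0.414]
wrist_force: [-0.4, 1.0, -0.3]
finger_gap: 0.0852
```

```bash
python3 - <<'E'
from h import *
for k in range(2): cap("wrist")
im,p=cap("wrist"); s,M=st(); save("w18",im); np.savez("w18",im=im,T=p["world_from_camera"])
E
```

```text
t 16.5 pos [ 492.7 -301.1  145.3] yaw x -1.8866 ydir [-0.001  0.    -1.   ] gap 85.6 F [-0.3  0.  -0.3] j [-0.21   0.239 -0.279 -0.    -1.054  1.465]
```

View pics/w18.png

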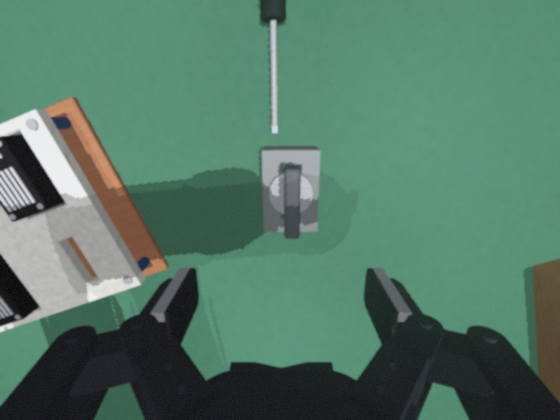

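The T-bolt handle is at (292,201), nearly in line with the tool, over the stand at (291,190). The screwdriver tip is at (275,130), clear of the fingers.

```bash
python3 - <<'E'
from h import *
d=np.load("w18.npz"); im=d["im"]
save("w18c",cv2.resize(im[140:250,245:340],None,fx=5,fy=5,interpolation=cv2.INTER_CUBIC))
p=r.camera_params("wrist"); p["world_from_camera"]=d["T"]; s,M=st()
E
```

```text
t 16.5 pos [ 492.7 -301.1  145.3] yaw x -1.8866 ydir [-0.001  0.    -1.   ] gap 85.6 F [-0.3  0.  -0.3] j [-0.21   0.239 -0.279 -0.    -1.054  1.465]
```

View pics/w18c.png

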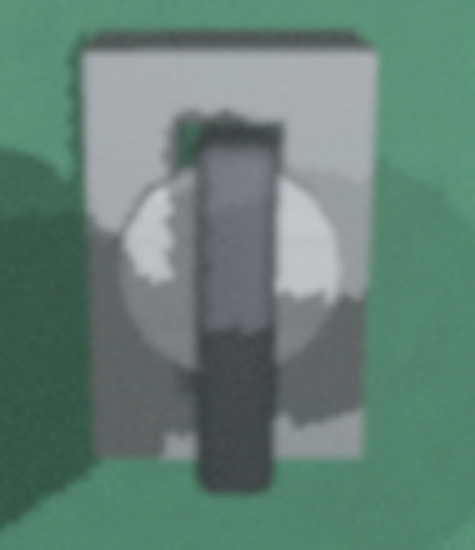

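```bash
python3 - <<'E'
from h import *
d=np.load("w18.npz"); p=r.camera_params("wrist"); p["world_from_camera"]=d["T"]; s,M=st()
f=lambda q:(np.array(q)+.5)/5-.5+[245,140]
X=four(p,f([(201,143),(272,143),(197,491),(270,491)]),.084); dd=X.mean(0)-s["ee_pos"][:2]*1000; print("handle",dd,dd@M[:2,0],dd@M[:2,2])
Y=four(p,f([(83,50),(378,50),(95,458),(363,460)]),.040)
# collar ellipse centre approx at z=.046
print("collar", np.round(onz(p,f((231,270)),.046)[:2]*1000,1))
# triangulate handle top centre wrist+scene+top (scene crop centre (169,56)/2.1)
T=r.camera_params("top");S=r.camera_params("scene")
w=proj(p,[*(X.mean(0)/1000),.084])
print(tri([(p,w),(T,(90+728/2.1,80+347/2.1)),(S,(90+170/2.1,110+55/2.1))]))
E
```

```text
t 16.5 pos [ 492.7 -301.1  145.3] yaw x -1.8866 ydir [-0.001  0.    -1.   ] gap 85.6 F [-0.3  0.  -0.3] j [-0.21   0.239 -0.279 -0.    -1.054  1.465]
centre [ 497.3 -312.6] long yaw -0.3136 screw spans [11.7 13.  62.5 62.6]
handle [  4.60914388 -11.51218145] 9.511419739471494 7.9565934860822
centre [ 496.  -312.8] long yaw -0.31 screw spans [56.5 56.3 84.4 84.9]
collar [ 496.4 -313. ]
(array([ 0.49540477, -0.31046851,  0.07833333]), np.float64(0.0019716290790765915))
```

>>> apply_moves --rows "4.5 -11.5 -30 0 0 0.003 0;4.5 -11.5 -60 0 0 0.003 0;4.5 -11.5 -85 0 0 0.003 0;4.5 -11.5 -100 0 0 0.003 0;4.5 -11.5 -100 0 0 0.003 0"

```text
time_s: 17.0
ee_pos: [0.4957, -0.3118, 0.0437]
ee_rot: [-0.417, 0.573, -0.57, 0.415]
wrist_force: [-0.4, -0.5, 1.0]
finger_gap: 0.0853
```

```bash
python3 - <<'E'
from h import *
cap("wrist")
im,p=cap("wrist"); s,M=st(); save("w19",im); X=s["ee_pos"]; print(proj(p,[X[0],X[1],.084]))
np.savez("w19",im=im,T=p["world_from_camera"])
E
```

```text
t 17.1 pos [ 497.5 -312.7   46.3] yaw x -1.883 ydir [-0. -0. -1.] gap 85.7 F [ 0.9 -1.4  0.6] j [-0.228  0.355 -0.372  0.    -0.844  1.487]
[281.2910298  271.73395643]
```

View pics/w19.png

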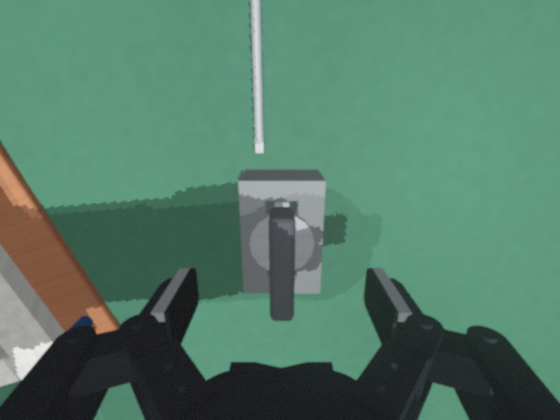

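```bash
python3 - <<'E'
from h import *
d=np.load("w19.npz"); p=r.camera_params("wrist"); p["world_from_camera"]=d["T"]; s,M=st()
X=four(p,[(271,208),(294,208),(270,320),(294,320)],.084); dd=X.mean(0)-s["ee_pos"][:2]*1000; print("handle",dd,dd@M[:2,0],dd@M[:2,2])
d0=np.load("w18.npz"); p0=dict(p); p0["world_from_camera"]=d0["T"]
f=lambda q:(np.array(q)+.5)/5-.5+[245,140]
print(tri([(p0,f((236.5,143))),(p,(282.5,208))]),tri([(p0,f((233.5,491))),(p,(282,320))]))
E
```

```text
t 17.1 pos [ 497.5 -312.7   46.3] yaw x -1.883 ydir [-0. -0. -1.] gap 85.7 F [ 0.9 -1.4  0.6] j [-0.228  0.355 -0.372  0.    -0.844  1.487]
centre [ 499.6 -313.9] long yaw -0.3152 screw spans [11.6 13.9 68.2 68.2]
handle [ 2.09540858 -1.21211032] 0.5098150878871065 2.366439737747287
(array([ 0.52043111, -0.32130725,  0.04746834]), np.float64(0.0002846663319694817)) (array([ 0.46760083, -0.30324671,  0.08437306]), np.float64(0.00024078795280865712))
```

The near handle edge triangulates to z 84.4 mm, as expected. My "far edge" was the end face, so that 47 mm reading is void. The centre from the near edge is (498,-313), which matches the TCP. Descending and gripping.

>>> apply_moves --rows "0 0 -8 0 0 0 0;0 0 -16 0 0 0 0;0 0 -22 0 0 0 0;0 0 -22 0 0 0 120;0 0 -22 0 0 0 255" --grip_force 70

```text
time_s: 17.6
ee_pos: [0.4968, -0.3133, 0.0238]
ee_rot: [-0.416, 0.572, -0.572, 0.416]
wrist_force: [0.5, -0.6, -0.4]
finger_gap: 0.0589
```

>>> apply_moves --rows "0 0 0 0 0 0 255;0 0 0 0 0 0 255;0 0 0 0 0 0 255;0 0 0 0 0 0 255;0 0 0 0 0 0 255"

```text
time_s: 18.1
ee_pos: [0.4972, -0.3134, 0.0243]
ee_rot: [0.416, -0.572, 0.572, -0.416]
wrist_force: [-1.1, 1.4, 3.1]
finger_gap: 0.0126
```

```bash
python3 - <<'E'
from h import *
im,p=cap("wrist"); s,M=st(); save("w20",im)
E
```

```text
t 18.15 pos [ 497.2 -313.4   24.2] yaw x -1.8844 ydir [ 0.001 -0.    -1.   ] gap 12.7 F [-0.7  1.1  3.2] j [-0.23   0.381 -0.393  0.    -0.795  1.487]
```

View pics/w20.png

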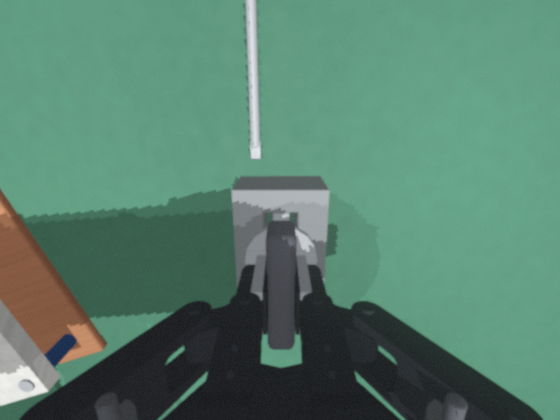

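Handle gripped, gap 12.7 mm. Lifting straight out, then moving to the slot.

>>> apply_moves --rows "0 0 10 0 0 0 255;0 0 30 0 0 0 255;0 0 60 0 0 0 255;0 0 90 0 0 0 255;0 0 110 0 0 0 255"

```text
time_s: 18.65
ee_pos: [0.4972, -0.3135, 0.1363]
ee_rot: [0.415, -0.572, 0.572, -0.416]
wrist_force: [0.5, -0.1, -3.5]
finger_gap: 0.013
```

>>> apply_moves --rows "0 40 0 0 0 0.07 255;0 80 0 0 0 0.14 255;0 120 0 0 0 0.21 255;0 160 0 0 0 0.28 255;0 200 0 0 0 0.345 255"

```text
time_s: 19.15
ee_pos: [0.4961, -0.1118, 0.1341]
ee_rot: [0.508, -0.492, 0.491, -0.508]
wrist_force: [1.3, 1.0, -2.3]
finger_gap: 0.0128
```

>>> apply_moves --rows "0 34 0 0 0 0 255;0 34 0 0 0 0 255;0 34 0 0 0 0 255"

```text
time_s: 19.45
ee_pos: [0.4966, -0.0785, 0.1341]
ee_rot: [0.508, -0.492, 0.492, -0.508]
wrist_force: [0.5, -0.7, -2.2]
finger_gap: 0.0126
```

```bash
python3 - <<'E'
from h import *
for k in range(3): cap("wrist")
im,p=cap("wrist"); s,M=st(); save("w21",im); np.savez("w21",im=im,T=p["world_from_camera"])
E
```

```text
t 19.65 pos [496.7 -80.1 133.8] yaw x -1.5409 ydir [-0. -0. -1.] gap 12.4 F [ 0.9  0.5 -2.7] j [ 0.231  0.128 -0.449  0.    -0.994  1.37 ]
```

View pics/w21.png

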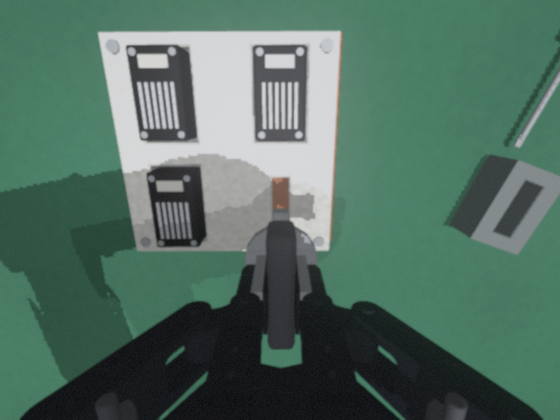

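```bash
python3 - <<'E'
from h import *
d=np.load("w21.npz"); im=d["im"]; p=r.camera_params("wrist"); p["world_from_camera"]=d["T"]; s,M=st()
z=s["ee_pos"][2]+.0598
cy=.034; ex=np.array([np.cos(cy),np.sin(cy)]);ey=np.array([-ex[1],ex[0]])
g=im.min(2)
save("w21c",cv2.resize(im[165:355,235:330],None,fx=3.1,fy=3.1,interpolation=cv2.INTER_CUBIC))
for u in ((282,347.5),(282,222),(282,229)):
    X=onz(p,u,z)[:2]*1000; dd=X-s["ee_pos"][:2]*1000; print(u,X,dd@M[:2,0],dd@M[:2,2])
# slot in this view: far edge & sides
for u in ((272.5,178),(290,178)): X=onz(p,u,.05)[:2]*1000; print("slot far corner ex ey",X@ex,X@ey)
# plate edges
E
```

```text
t 19.65 pos [496.7 -80.1 133.8] yaw x -1.5409 ydir [-0. -0. -1.] gap 12.4 F [ 0.9  0.5 -2.7] j [ 0.231  0.128 -0.449  0.    -0.994  1.37 ]
(282, 347.5) [465.95268774 -81.50812238] 0.4614446640625918 -30.77440537411921
(282, 222) [534.30701649 -79.39208026] 0.3922527695920713 37.612626844249704
(282, 229) [531.02817116 -79.49358333] 0.3955717915804616 34.3322127814447
slot far corner ex ey 519.8817840110071 -89.4183943869302
slot far corner ex ey 519.8106066394834 -105.41279643836484
```

View pics/w21c.png

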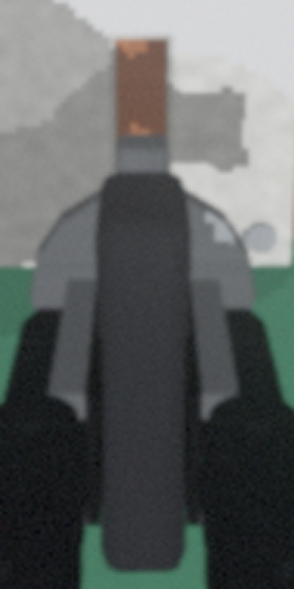

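The crossbar is just in front of the slot, columns aligned at about 281. The slot measures 16 mm wide with its centre near (497.4,-79.9). Descending in stages.

>>> apply_moves --rows "-0.5 0.5 -20 0 0 0.004 255;-0.5 0.5 -40 0 0 0.004 255;-0.5 0.5 -58 0 0 0.004 255;-0.5 0.5 -68 0 0 0.004 255;-0.5 0.5 -68 0 0 0.004 255"

```text
time_s: 20.15
ee_pos: [0.4953, -0.0796, 0.0646]
ee_rot: [0.509, -0.492, 0.491, -0.508]
wrist_force: [-0.4, -0.7, -2.7]
finger_gap: 0.0127
```

```bash
python3 - <<'E'
from h import *
for k in range(2): cap("wrist")
im,p=cap("wrist"); s,M=st(); save("w22",im); np.savez("w22",im=im,T=p["world_from_camera"])
im2,p2=cap("scene"); save("s22",cv2.resize(im2[120:260,180:320],None,fx=4,fy=4,interpolation=cv2.INTER_CUBIC))
E
```

```text
t 20.3 pos [497.1 -79.   66.6] yaw x -1.5358 ydir [ 0.001 -0.    -1.   ] gap 12.7 F [ 0.1  0.4 -3.1] j [ 0.234  0.205 -0.535  0.    -0.83   1.372]
```

View pics/w22.png

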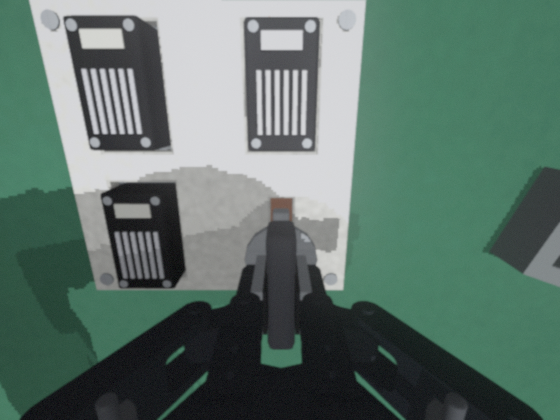

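View pics/s22.png

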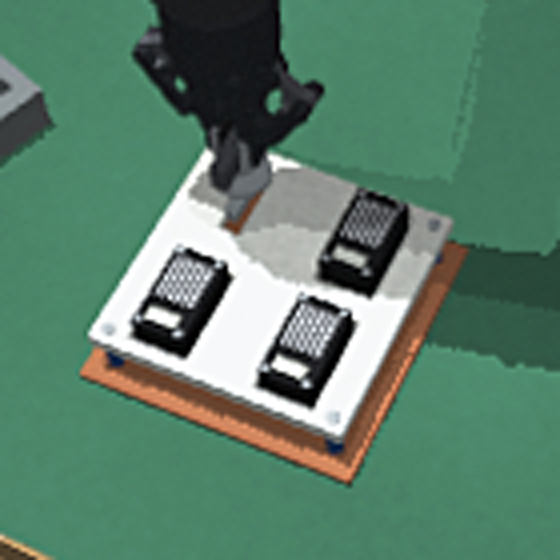

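```bash
python3 - <<'E'
from h import *
d=np.load("w22.npz"); im=d["im"]; save("w22c",cv2.resize(im[185:265,240:325],None,fx=7,fy=7,interpolation=cv2.INTER_CUBIC))
E
```

```text
(no output)
```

View pics/w22c.png

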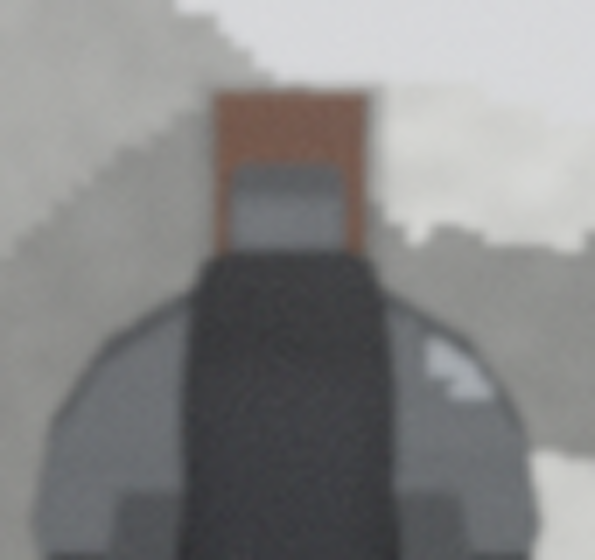

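```bash
python3 - <<'E'
from h import *
d=np.load("w22.npz"); p=r.camera_params("wrist"); p["world_from_camera"]=d["T"]
cy=.034; ex=np.array([np.cos(cy),np.sin(cy)]);ey=np.array([-ex[1],ex[0]])
f=lambda q:(np.array(q)+.5)/7-.5+[240,185]
for n,u,z in (("slotL",(213,91),.05),("slotR",(368,91),.05),("cb botL",(232,164),.0559),("cb botR",(345,164),.0559),("cb top",(288,195),.0669)):
    X=onz(p,f(u),z)[:2]*1000; print(n,X@ex,X@ey)
E
```

```text
slotL 520.7514814418543 -88.60118838469961
slotR 520.7506577296193 -103.96277458561235
cb botL 515.0602775011563 -90.58545047910138
cb botR 515.0593247300441 -101.57558422116647
cb top 515.628718806988 -96.02716722495454
```

>>> apply_moves --rows "1.5 0 -4 0 0 0 255;1.5 0 -8 0 0 0 255;1.5 0 -12 0 0 0 255;1.5 0 -16 0 0 0 255;1.5 0 -16 0 0 0 255"

```text
time_s: 20.85
ee_pos: [0.4973, -0.0788, 0.0492]
ee_rot: [0.509, -0.491, 0.491, -0.508]
wrist_force: [0.2, 0.4, -2.6]
finger_gap: 0.0132
```

```bash
python3 - <<'E'
from h import *
im,p=cap("wrist"); s,M=st(); save("w23",im[150:,130:430])
E
```

```text
t 20.9 pos [497.6 -78.8  49.5] yaw x -1.5355 ydir [-0.001 -0.    -1.   ] gap 12.7 F [ 0.4 -0.3 -2.8] j [ 0.233  0.23  -0.551 -0.    -0.79   1.373]
```

View pics/w23.png

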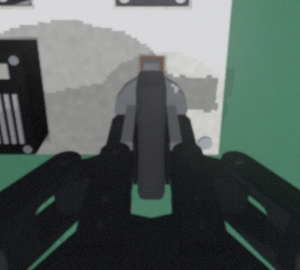

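The crossbar is inside the slot with no contact force. Continuing until the collar rests.

>>> apply_moves --rows "0 0 -5 0 0 0 255;0 0 -9 0 0 0 255;0 0 -12 0 0 0 255;0 0 -14 0 0 0 255;0 0 -15 0 0 0 255"

```text
time_s: 21.4
ee_pos: [0.4978, -0.0788, 0.0346]
ee_rot: [0.509, -0.491, 0.491, -0.509]
wrist_force: [-0.2, 0.7, -2.5]
finger_gap: 0.0128
```

>>> apply_moves --rows "0 0 0 0 0 0 255;0 0 0 0 0 0 255;0 0 -0.5 0 0 0 255;0 0 -0.5 0 0 0 255"

```text
time_s: 21.8
ee_pos: [0.498, -0.0787, 0.0345]
ee_rot: [-0.509, 0.491, -0.491, 0.509]
wrist_force: [-0.6, 0.4, -2.6]
finger_gap: 0.0126
```

```bash
python3 - <<'E'
from h import *
im,p=cap("wrist"); s,M=st(); save("w24",im[150:,130:430])
im2,p2=cap("scene"); save("s24",cv2.resize(im2[120:260,180:320],None,fx=4,fy=4,interpolation=cv2.INTER_CUBIC))
E
```

```text
t 21.85 pos [497.9 -78.8  34.5] yaw x -1.5356 ydir [ 0.  0. -1.] gap 12.0 F [ 0.5  0.2 -3. ] j [ 0.233  0.251 -0.568  0.    -0.752  1.373]
```

View pics/s24.png

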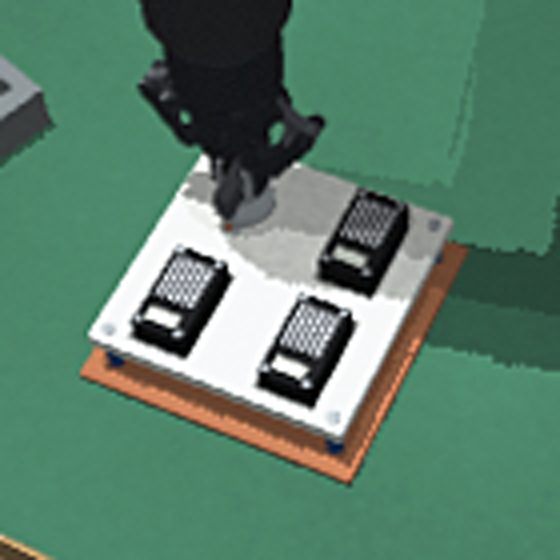

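>>> apply_moves --rows "0 0 -0.5 0 0 0 255;0 0 -1 0 0 0 255;0 0 -1.5 0 0 0 255;0 0 -1.5 0 0 0 255"

```text
time_s: 22.3
ee_pos: [0.4981, -0.0788, 0.0342]
ee_rot: [-0.509, 0.491, -0.491, 0.509]
wrist_force: [-5.4, 1.6, 13.3]
finger_gap: 0.0128
```

The collar is resting: contact at TCP z 34.2, exactly as predicted, with force rising to 13 N. I ease off and turn a quarter clockwise.

>>> apply_moves --rows "0 0 1 0 0 0 255;0 0 1 0 0 -0.14 255;0 0 1 0 0 -0.28 255;0 0 1 0 0 -0.42 255;0 0 1 0 0 -0.56 255"

```text
time_s: 22.8
ee_pos: [0.4988, -0.0789, 0.0343]
ee_rot: [0.351, -0.613, 0.614, -0.352]
wrist_force: [0.1, -0.8, -0.4]
finger_gap: 0.0126
```

>>> apply_moves --rows "0 0 0 0 0 -0.14 255;0 0 0 0 0 -0.28 255;0 0 0 0 0 -0.42 255;0 0 0 0 0 -0.56 255;0 0 0 0 0 -0.7 255"

```text
time_s: 23.3
ee_pos: [0.4984, -0.079, 0.0342]
ee_rot: [0.12, -0.697, 0.697, -0.12]
wrist_force: [-0.2, -2.3, 1.1]
finger_gap: 0.0127
```

```bash
python3 - <<'E'
from h import *
s,M=st()
E
```

```text
t 23.3 pos [498.4 -79.   34.2] yaw x -2.8009 ydir [ 0.001 -0.    -1.   ] gap 12.7 F [-0.2 -2.3  1.1] j [ 0.233  0.252 -0.568  0.001 -0.751  0.107]
```

>>> apply_moves --rows "0 0 0 0 0 -0.13 255;0 0 0 0 0 -0.26 255;0 0 0 0 0 -0.31 255;0 0 0 0 0 -0.31 255;0 0 0 0 0 -0.31 255"

```text
time_s: 23.8
ee_pos: [0.4982, -0.0789, 0.0342]
ee_rot: [0.013, -0.707, 0.707, -0.014]
wrist_force: [-0.5, -1.4, 4.7]
finger_gap: 0.0128
```

```bash
python3 - <<'E'
from h import *
s,M=st(); im,p=cap("wrist"); save("w25",im)
E
```

```text
t 23.8 pos [498.2 -78.9  34.2] yaw x -3.1036 ydir [ 0.001 -0.    -1.   ] gap 12.8 F [-0.5 -1.4  4.7] j [ 0.233  0.251 -0.568  0.    -0.751 -0.196]
```

View pics/w25.png

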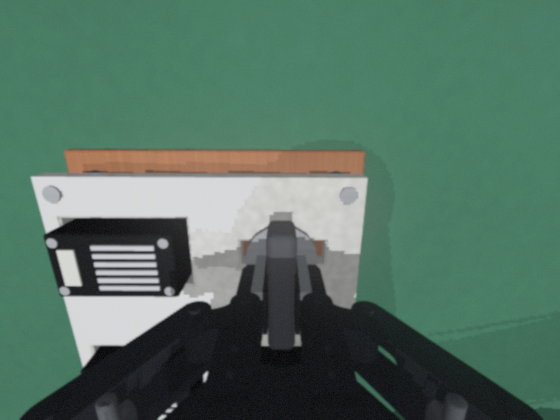

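Turned, with the handle across the slot; its ends are visible at (283,245). I open partway and back straight up.

>>> apply_moves --rows "0 0 0 0 0 0 130;0 0 0 0 0 0 130;0 0 0 0 0 0 130;0 0 0 0 0 0 130;0 0 5 0 0 0 130"

```text
time_s: 24.35
ee_pos: [0.4974, -0.0788, 0.0385]
ee_rot: [0.013, -0.707, 0.707, -0.012]
wrist_force: [0.4, -0.7, 0.8]
finger_gap: 0.042
```

>>> apply_moves --rows "0 0 30 0 0 0 130;0 0 70 0 0 0 130;0 0 110 0 0 0 130;0 0 110 0 0 0 130;0 0 110 0 0 0 130"

```text
time_s: 24.85
ee_pos: [0.4985, -0.0785, 0.1501]
ee_rot: [-0.012, 0.707, -0.707, 0.014]
wrist_force: [-0.4, 0.4, -1.3]
finger_gap: 0.042
```

```bash
python3 - <<'E'
from h import *
cap("wrist");cap("wrist"); im,p=cap("wrist"); s,M=st(); save("w26",im); np.savez("w26",im=im,T=p["world_from_camera"])
im2,p2=cap("scene"); save("s26",cv2.resize(im2[110:350,90:470],None,fx=2.1,fy=2.1,interpolation=cv2.INTER_CUBIC))
E
```

```text
t 25.0 pos [497.  -78.9 147.9] yaw x -3.1058 ydir [-0.002 -0.    -1.   ] gap 41.7 F [ 0.1  0.7 -1. ] j [ 0.233  0.116 -0.428 -0.    -1.029 -0.197]
```

View pics/w26.png

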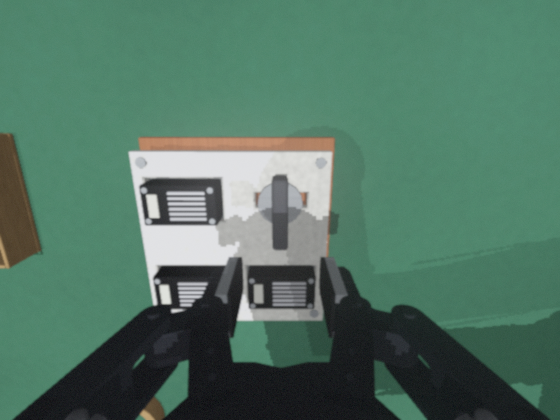

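View pics/s26.png

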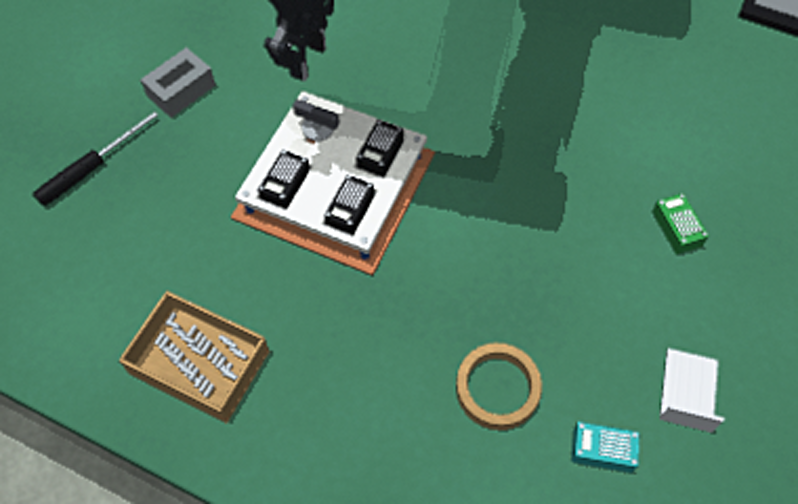

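The handle at (281,212) lies across the slot, whose ends show at cols 257 and 306, and the collar is centred. All three modules are in place and the bystanders are unmoved. One numeric check, then hand in.

```bash
python3 - <<'E'
from h import *
d=np.load("w26.npz"); p=r.camera_params("wrist"); p["world_from_camera"]=d["T"]; im=d["im"]
c=dark(im,(262,170,298,255),thr=75,k=3); (cx,cy),wh,a=cv2.minAreaRect(c); print(cx,cy,wh,a)
n=onz(p,(281,248),.094)[:2]*1000; f=onz(p,(281,182),.094)[:2]*1000; v=f-n
print("handle yaw vs carrier",np.arctan2(v[1],v[0])-.034,"len",np.linalg.norm(v),"centre from near end",n+32*v/np.linalg.norm(v),"slot ~ 497.6 -79.6")
s,M=st(); print(r.sign_off())
E
```

```text
281.5 240.5 (7.0, 13.0) 0.0
handle yaw vs carrier -1.569381078269017 len 59.21811479084714 centre from near end [497.47729628 -80.63171954] slot ~ 497.6 -79.6
t 25.05 pos [497.1 -78.9 147.7] yaw x -3.1056 ydir [-0.002 -0.    -1.   ] gap 41.8 F [ 0.5  0.3 -0.6] j [ 0.233  0.116 -0.428 -0.    -1.029 -0.197]
the job is handed in; nothing more can be done
None
```

I put module_a in pocket 0 and module_b in pocket 1, and left module_c in pocket 2. I then moved the T-bolt from its stand into the slot until the collar touched the plate, turned it a quarter turn and let go. The job was handed in at about 25 s; sign-off gave no verdict.

**Last checks**
- **Modules:** all three were within about 1 mm of their pocket centres, upright, and at the same height as the loaded one. That measurement was before the bolt work; afterwards I only looked at the pictures.
- **T-bolt:** it sits about 1 mm from the slot centre, with the handle 1.57 rad off the slot. The collar touched down at the height I had predicted.
- **Clearances:** the gripper was about 110 mm above everything. The last scene picture showed no visible movement of the screwdriver, tape roll or bracket.

**What failed or disagreed**
- **First grasp on module_a:** it closed on air. The fingertips sit about 37 mm (shut) to 49 mm (open) above the reported TCP, not at it as the text says. I found this from the cameras and went lower from then on.
- **Bad measurements, not used:** one handle point triangulated to 47 mm because I had picked the end face. In the final check the handle's colour-mask fit failed and its length read 59 mm instead of 64 mm. The handle centre and angle above came from hand-picked pixels.
- **Crossbar and handle positions:** before insertion they differed by about 3 mm along the slot. I moved 1.5 mm as a compromise, and the crossbar went in with no contact force.

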